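# Load the module tray and lock it down with the hex key

### The arm

A 6-joint arm with a two-finger parallel gripper is mounted at the origin on the work surface. World frame = base frame: x ahead of the robot, y to its left, z up, the work surface at z = 0. Lengths are in mm, angles in rad, forces in N, time in s.
With the tool pointing down it reaches from about 275 to 975 mm from the base axis. Payload 8.4 kg.
Tool frame: the origin (TCP) lies between the finger pads; the fingertips stand ctrl.tip_extent ahead of it and the grasp point (between the pads) is the TCP (ctrl.tip_extent is the distance from the TCP to the fingertips, in mm); z points along the fingers, y is the line along which they close (so a half turn about z gives the same grasp; the last joint's range is limited). The gripper opens to 92 mm and grips with 3 to 60 N. Pads are 20 mm wide; open, the fingers measure 128 mm over their backs; the gripper's body (75 mm by 189 mm) begins 69 mm behind the grasp point.
Start: joints at [-1.252, 0.353, 1.633, -0, 1.155, -0.002], TCP at [197.077, -593.118, 233.583] pointing down, gripper open.
Joint ranges: [-2.63, 2.63], [-0.92, 2.1], [0.06, 2.66], [-1.3, 4.44], [0, 2.69], [-3.02, 3.02]. Speed limits (rad/s): [2.22, 2.22, 2.79, 3.14, 3.14, 3.14].

### API

Orientations are given as a rotation vector (axis times angle).
In Python, from plant import ctrl gives the robot as it stands.
- The arm moves only by the shell command python3 -m crank 'ROWS' [FORCE]. ROWS is text: rows parted by semicolons, each of 7 numbers parted by spaces: the opening in per cent of the stroke, from 0 (shut) to 100 (fully open), then the shift along the tool's x, y, z in m, then the turn, a rotation vector about the tool's x, y, z in rad. A call has 1 to 12 rows; each row shifts and turns the commanded pose from where the row before left it, along the tool's axes as they then stand; what a row does not reach is not made up. A row lasts 1/8 s, in which the tool goes at most 62.5 mm and 10.7 degrees, less where a joint would pass 70% of its speed; a pose out of reach is approached as far as the arm can. A call is refused whole if a number of a shift passes 0.0625 or a number of a turn 0.188, either way. A call with a gripper value outside its range is refused whole. The fingers move at their own pace and stop on an object; FORCE is the grip in N (left out, the last holds). Time passes only in rows, so rows that do not move let the fingers close. It gives the time, the measured TCP pose, the force, the opening and the grip force at its end, in the units of the state.
- ctrl.sense(): the state, without advancing time (a new reading comes with each control period).
- ctrl.get_image(name): name is "scene" or "side" or "wrist"; returns a dict with "frame" (384x512x3 uint8, red, green, blue), "camera_matrix" (3x3 intrinsics, pixels), "cam_to_world" (4x4, takes a point from camera to world coordinates). Camera axes: x right, y up, looking along -z (the intrinsics and any distortion apply to the point x, -y, -z); pixel columns grow to the right and rows downward; lengths in mm; the calibration is good to about 2 mm. A picture is of the moment at which its call begins. There is no depth.
- ctrl.job_done(): hands the job in; it is judged then, once.
Trained networks look in the newest picture that a camera, given by its name, has taken for a name from the list of things; names that differ only in an ending like _2 or _b are one class to them, and where a whole thing is asked for, a point or a joint stands for the part that bears it (a point fixed in the world has none). Each returns a list of dicts, best first, with "confidence" (0 to 1); they miss things now and then, are a little off and sometimes report something else, mostly with a low value. They report only what shows in the picture. A call takes as long as a camera call.
- ctrl.regions_of(camera, name): "mask" (384x512 bool, what is visible of it).
- ctrl.tip_of(camera, name): "point" ([x, y, z] in mm, in world coordinates, good to about 4 mm: a listed point, or the origin of a listed thing).
The state is a dict: "time_s": time; "q": joint angles; "qvel": joint speeds; "tau": joint torques, N m; "eef_pos": TCP position; "orientation": TCP orientation; "contact_force": force on the tool from outside, world axes, zero at the start; "torque": the same for the moment, N m; "grip_width": finger opening in mm; "grasp_force": force on a finger pad.
Only numpy, scipy, OpenCV 4.12 (cv2) and the standard library are available. Lean on these libraries where they do the work, as an engineer would, in place of code of your own. Each camera call takes 0.05 s, during which the arm holds its last target. There are 200 camera calls.

### The job

First put every salvaged module lying on the blue mat fully down into its matching pocket of the tray. Then take the T-handle hex key and, on each of the two clamp screws in either order, seat it fully home in the socket before turning the screw clockwise until its red tongue lies fully closed over the end of the tray; turn the clamps only with the key, not with the fingers. Finish with all the modules still down in their pockets and the key upright in its holder, and do not disturb the multimeter, the bottle or the screwdriver.

Things in the scene. Friction and masses are not known exactly. Their poses are not given: they have to be found in the camera images.
- relay: relay: white box with a black foot, 20 (x) x 40 (y) x 20 mm tall; origin at the centre of its underside, z up; 20 to 100 g. May be absent in a run (then None).
- buzzer: buzzer: black upright cylinder, 32 mm diameter, 20 mm tall; origin at the centre of its underside, z up; 20 to 100 g. May be absent in a run (then None).
- coil: power coil: dark grey block with a copper disc on top, 28 x 28 x 20 mm; origin at the centre of its underside, z up; 20 to 100 g. May be absent in a run (then None).
- filmcap: film capacitor: yellow box, 16 (x) x 30 (y) x 20 mm tall; origin at the centre of its underside, z up; 20 to 100 g. May be absent in a run (then None).
- pocket_relay (a point): centre of the floor of the tray's 24 x 44 mm pocket for the relay (the pocket is 8 mm deep, its long side along the tray's y; x, y, z are the tray's axes). The module has 4 mm of room in all; when down it stands 12 mm proud of the tray.
- pocket_buzzer (a point): centre of the floor of the tray's 36 mm diameter pocket for the buzzer (the pocket is 8 mm deep, its long side along the tray's y; x, y, z are the tray's axes). The module has 4 mm of room in all; when down it stands 12 mm proud of the tray.
- pocket_coil (a point): centre of the floor of the tray's 32 x 32 mm pocket for the power coil (the pocket is 8 mm deep, its long side along the tray's y; x, y, z are the tray's axes). The module has 4 mm of room in all; when down it stands 12 mm proud of the tray.
- pocket_filmcap (a point): centre of the floor of the tray's 20 x 34 mm pocket for the film capacitor (the pocket is 8 mm deep, its long side along the tray's y; x, y, z are the tray's axes). The module has 4 mm of room in all; when down it stands 12 mm proud of the tray.
- tray: loose aluminium nest tray, 60 (x) x 216 (y) x 14 mm, with four pockets in a row along y, in this order from -y: relay, buzzer, coil, film capacitor, with 7 mm walls between; it already lies in the fixture. Origin at the centre of its underside, z up. 0.6 kg.
- fixture: fixed dark steel base plate 80 (x) x 290 (y) x 10 mm; low ribs and two steel pillars (top 25 mm above the bench) locate the tray with 1.5 mm play. Origin at the centre of its underside on the bench; the clamps stand at y = +126 mm (left) and -126 mm (right).
- clamp_left (a joint): turn (rad) of the left swing clamp, a red tongue 36 mm long, 13 mm wide on a hex-socket screw: near 0 it is open, tongue along the fixture's +x; grows clockwise seen from above; 1.57 (hard stop) is fully closed, tongue over the tray's +y end, 2 mm above it. Stays where it is left; needs about 0.02 N m.
- clamp_right (a joint): turn (rad) of the right swing clamp, same build: near 0 it is open, tongue along the fixture's -x; grows clockwise seen from above; 1.57 (hard stop) is fully closed, tongue over the tray's -y end.
- hexkey: T-handle hex key, 120 g, upright in its holder at the start. Origin: centre of its tip, z up to the handle. Hex shank 14 mm across flats (flats face +-x and every 60 deg) to z = 65 mm, last 6 mm tapered to 9 mm diameter; black collar 28 mm diameter at z 65-69; neck 14 mm diameter to z 79; orange cross bar 64 (x) x 14 (y) x 20 mm at z 79-99 mm.
- holder: fixed grey key holder block 52 x 52 x 75 mm; origin at the centre of its underside on the bench.
- holder_mouth (a point): centre of the mouth of the holder's round hole (20 mm diameter, 70 mm deep), on its top face, 75 mm above the bench. The key parks upright with its collar resting on this face, so its tip is 65 mm below; any yaw.
- socket_left (a point): centre of the mouth of the left clamp screw's hex socket, 44 mm above the bench: hex hole 15 mm across flats (flats face its +-x and every 60 deg), 13.5 mm deep; the screw head is a 24 mm hexagon. z up, x along the red tongue, so it turns with the screw. With the key in, there is up to about 0.15 rad of free play either way before the screw turns.
- socket_right (a point): centre of the mouth of the right clamp screw's hex socket, 44 mm above the bench: hex hole 15 mm across flats (flats face its +-x and every 60 deg), 13.5 mm deep; the screw head is a 24 mm hexagon. z up, x along the red tongue, so it turns with the screw. With the key in, there is up to about 0.15 rad of free play either way before the screw turns.
- multimeter: bystander: blue multimeter 85 x 160 x 30 mm lying flat; origin at the centre of its underside.
- cleaner: bystander: amber bottle 52 mm diameter, 130 mm tall; origin at the centre of its underside.
- screwdriver: bystander: red-handled screwdriver 170 mm long, lying on the bench, up to about 30 mm high.

How it is judged:
By the outcome, as a careful person would: the job done as asked, in the order asked, and still so for the second after the job is handed in, with the robot touching nothing.
Of relay, buzzer, coil, filmcap only 3 to 4 are there at a start; the rules pass over those that are not, and their reading is None.
At some moment in a run one of relay, buzzer, coil, filmcap may be knocked a few centimetres aside while the robot is not near it.
It also fails if it takes over 210 s, if anything falls off the work surface, if the arm or the gripper's body presses on something with over 40 N, if the wrist force passes 120 N, or if a joint passes its speed limit or range.

## Working session

There is one attempt and no reset: what is moved stays moved. The work goes in short steps, Python scripts to look and compute and a shell command to move; the robot and the scene stay as the last step left them, time stands still between calls to the robot, and variables do not carry over. Pictures are saved under pics/ and viewed, at most 14 in all, crops included, and the job is handed in when it is done.

```bash
ls; mkdir -p pics; cat > h.py <<'E'
import numpy as np, cv2
from plant import ctrl
from scipy.spatial.transform import Rotation as R
def snap(cam,fn=None):
    im=ctrl.get_image(cam)
    if fn: cv2.imwrite('pics/'+fn,im['frame'][:,:,::-1])
    return im
def pix2w(im,uv,z):
    K=np.array(im['camera_matrix']);T=np.array(im['cam_to_world'])
    d=np.linalg.inv(K)@np.array([uv[0],uv[1],1.]);d=np.array([d[0],-d[1],-d[2]])
    d=T[:3,:3]@d;o=T[:3,3];return o+d*(z-o[2])/d[2]
def w2pix(im,p):
    K=np.array(im['camera_matrix']);T=np.linalg.inv(np.array(im['cam_to_world']))
    c=T[:3,:3]@np.array(p,float)+T[:3,3];c=np.array([c[0],-c[1],-c[2]]);u=K@c;return u[:2]/u[2]
def tips(cam,names):
    for n in names:
        for r in ctrl.tip_of(cam,n)[:2]: print(cam,n,np.round(r['point'],1),round(r['confidence'],2))
def state():
    s=ctrl.sense();print(round(s['time_s'],2),np.round(s['eef_pos'],1),np.round(s['orientation'],3),'w',round(s['grip_width'],1),'F',np.round(s['contact_force'],1),s['grasp_force'],np.round(s['q'],2))
    return s
E
python3 - <<'E'
from h import *
s=state();print(ctrl.tip_extent, R.from_rotvec(s['orientation']).as_matrix().round(2))
N=['relay','buzzer','coil','filmcap','pocket_relay','pocket_buzzer','pocket_coil','pocket_filmcap','tray','fixture','clamp_left','clamp_right','hexkey','holder_mouth','socket_left','socket_right','multimeter','cleaner','screwdriver']
for c in ['scene','side']:
    snap(c,c+'0.png'); tips(c,N)
E
```

```text
pics
0.0 [ 196.9 -592.7  232.9] [-3.1   -0.502  0.   ] w 91.9 F [ 0.2 -0.1  0.2] 0.0 [-1.25  0.35  1.63 -0.    1.16 -0.  ]
19.0 [[ 0.95  0.32 -0.  ]
 [ 0.32 -0.95  0.  ]
 [-0.   -0.   -1.  ]]
scene relay [436.9 364.5  -1.1] 0.47
scene buzzer [431.4 231.4  -0.8] 0.6
scene coil [540.2 344.8  -1.6] 0.59
scene pocket_relay [432.7 234.8  -1.1] 0.72
scene pocket_relay [562.7 -76.7  19.6] 0.56
scene pocket_buzzer [573.8 -33.7  14.2] 0.58
scene pocket_coil [581.7   9.8  14.9] 0.98
scene pocket_coil [588.4  44.9  17. ] 0.65
scene pocket_filmcap [590.8  45.7  14.4] 0.73
scene pocket_filmcap [ 484.1 -316.    -3. ] 0.33
scene tray [578.8 -17.3  10.4] 0.85
scene tray [ 481.9 -319.6   -3.7] 0.39
scene fixture [576.3 -16.   -1.7] 0.98Traceback (most recent call last):
  File "<stdin>", line 5, in <module>
  File "h.py", line 17, in tips
    for r in ctrl.tip_of(cam,n)[:2]: print(cam,n,np.round(r['point'],1),round(r['confidence'],2))
             ~~~~~~~~~~~^^^^^^^
ValueError: it knows: buzzer, cleaner, coil, filmcap, fixture, hexkey, holder, holder_mouth, multimeter, pocket_buzzer, pocket_coil, pocket_filmcap, pocket_relay, relay, screwdriver, socket_left, socket_right, tr
```

```bash
python3 - <<'E'
from h import *
N=['filmcap','fixture','hexkey','holder_mouth','socket_left','socket_right','multimeter','cleaner','screwdriver']
tips('scene',N)
snap('side','side0.png'); tips('side',['relay','buzzer','coil','pocket_relay','pocket_buzzer','pocket_coil','pocket_filmcap','tray']+N)
E
```

```text
scene fixture [576.3 -16.   -1.7] 0.98
scene hexkey [590.   46.2  14. ] 0.6
scene hexkey [606.  103.3  40.2] 0.24
scene holder_mouth [607.3 103.   42.5] 0.65
scene holder_mouth [ 485.3 -314.2   70.8] 0.61
scene socket_left [608.5 105.7  38.1] 0.72
scene socket_right [ 550.1 -137.8   46.6] 0.68
scene socket_right [ 481.7 -314.2   72.8] 0.55
scene multimeter [724.6 320.4  -0.9] 0.89
scene multimeter [ 551.5 -139.9   46.9] 0.6
scene cleaner [ 7.067e+02 -3.034e+02 -2.000e-01] 0.98
scene screwdriver [385.5 -23.   -2. ] 0.7
side relay [434.1 355.9   1.4] 0.63
side buzzer [430.7 232.3   1.2] 0.68
side coil [5.411e+02 3.396e+02 4.000e-01] 0.77
side pocket_relay [567.9 -75.   17. ] 0.88
side pocket_buzzer [571.  -30.6  13.4] 0.72
side pocket_buzzer [ 554.7 -140.4   44.7] 0.38
side pocket_coil [583.6   7.4  15.3] 0.91
side pocket_filmcap [592.8  44.4  16.5] 0.93
side tray [576.6 -13.6   8.2] 0.93
side fixture [575.4 -17.7  -2.9] 0.7
side holder_mouth [ 481.  -318.2   72.5] 0.86
side holder_mouth [591.7  48.   17. ] 0.49
side socket_left [608.  103.   38.2] 0.47
side socket_right [ 551.  -140.1   39.5] 0.56
side multimeter [7.244e+02 3.212e+02 3.000e-01] 0.87
side cleaner [ 706.7 -299.6   -0.8] 0.75
side cleaner [561.3 -77.5  15.5] 0.48
side screwdriver [390.4 -26.7  -3.4] 0.78
```

View pics/scene0.png

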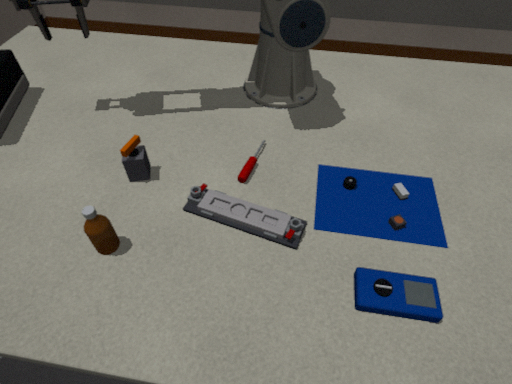

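View pics/side0.png

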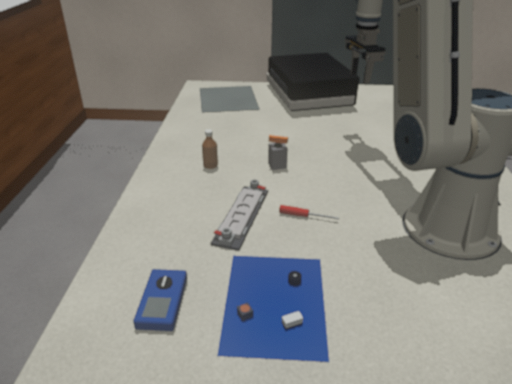

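The scene picture shows the tray at about (245,215) with its sockets at (195,190) and (296,224). The key is at (135,150), the buzzer at (350,182), the relay at (401,190) and the coil at (398,221). The side view agrees, and neither shows a film capacitor.

Next I turn the tool to the tray's yaw and move over the mat.

```bash
cat >> h.py <<'E'
def go(p=None,yaw=None):
    """print dz-turn needed (mod pi) and shift in tool axes after that turn"""
    s=ctrl.sense();M=R.from_rotvec(s['orientation']).as_matrix();y0=np.arctan2(M[1,0],M[0,0])
    if yaw is None: yaw=y0
    d=(yaw-y0+np.pi/2)%np.pi-np.pi/2
    y=y0+d;x_=np.array([np.cos(y),np.sin(y),0]);y_=np.array([np.sin(y),-np.cos(y),0])
    e=np.array(p)-np.array(s['eef_pos'])
    print('yaw0 %.3f tilt %.3f turn rz %.3f  shift x %.1f y %.1f z %.1f  q6 %.2f'%(y0,np.arccos(min(1,-M[2,2])),-d,e@x_,e@y_,-e[2],s['q'][5]))
E
python3 -m crank '100 0 0 0 0 0 -0.17;100 0 0 0 0 0 -0.17;100 0 0 0 0 0 -0.17;100 0 0 0 0 0 -0.17;100 0 0 0 0 0 -0.17;100 0 0 0 0 0 -0.17;100 0.05 0.004 0 0 0 0;100 0.05 0.004 0 0 0 0;100 0.05 0.004 0 0 0 0;100 0.05 0.004 0 0 0 0;100 0.05 0.004 0 0 0 0;100 0.05 0.004 0 0 0 0'
python3 -m crank '100 0.05 0.004 0 0 0 0;100 0.05 0.004 0 0 0 0;100 0.05 0.004 0 0 0 0;100 0.05 0.004 0 0 0 0;100 0.05 0.004 0 0 0 0;100 0.05 0.004 0 0 0 0;100 0.05 0.004 0 0 0 0;100 0.05 0.004 0 0 0 0;100 0.05 0.004 0 0 0 0;100 0.05 0.004 0 0 0 0;100 0 0 0 0 0 0;100 0 0 0 0 0 0'
python3 - <<'E'
from h import *
im=snap('wrist','w1.png');state()
print(np.round(im['cam_to_world'],2),im['camera_matrix'])
tips('wrist',['relay','buzzer','coil','filmcap'])
E
```

```text
time_s: 3.4
eef_pos: [289.1, -305.1, 233.8]
orientation: [2.462, 1.951, 0.0]
contact_force: [0.6, 0.1, -0.0]
grip_width: 91.5
grasp_force: 0.0
time_s: 4.9
eef_pos: [441.3, 170.9, 233.3]
orientation: [-2.461, -1.953, 0.002]
contact_force: [-0.7, -1.3, -0.0]
grip_width: 91.9
grasp_force: 0.0
4.95 [441.3 170.4 233.4] [ 2.462e+00  1.952e+00 -1.000e-03] w 91.8 F [ 1.5 -0.1 -0. ] 0.0 [ 0.37  0.11  1.95 -0.    1.08  0.6 ]
[[ 9.7000e-01  2.2000e-01  6.0000e-02  4.5899e+02]
 [-2.3000e-01  9.4000e-01  2.7000e-01  2.4580e+02]
 [-0.0000e+00 -2.7000e-01  9.6000e-01  3.8500e+02]
 [ 0.0000e+00  0.0000e+00  0.0000e+00  1.0000e+00]] [[280.59473543   0.         256.08987392]
 [  0.         280.59473543 194.52617147]
 [  0.           0.           1.        ]]
wrist relay [436.9 357.5   1.4] 0.56
wrist buzzer [428.7 232.9  -3.3] 0.84
wrist coil [541.7 341.1  -2. ] 0.89
wrist filmcap [591.8  48.2  17.9] 0.21
```

View pics/w1.png

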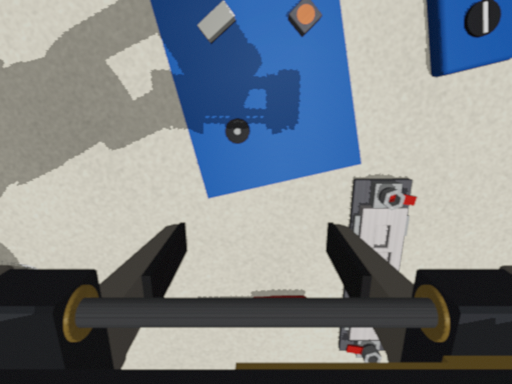

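The wrist view shows the buzzer at (237,131), the relay at (216,21), the coil at (305,16) and the left clamp at (392,198).

```bash
cat >> h.py <<'E'
def rect(im,mask,z):
    c,_=cv2.findContours(mask.astype(np.uint8),cv2.RETR_EXTERNAL,cv2.CHAIN_APPROX_NONE)
    c=max(c,key=cv2.contourArea)[:,0]
    w=np.array([pix2w(im,u,z)[:2] for u in c],np.float32)
    b=cv2.boxPoints(cv2.minAreaRect(w));e=[b[1]-b[0],b[2]-b[1]];e.sort(key=np.linalg.norm)
    return b.mean(0),np.linalg.norm(e[0]),np.linalg.norm(e[1]),np.arctan2(e[1][1],e[1][0])%np.pi
def meas(names,z=20,cam='wrist'):
    im=snap(cam)
    for n in names:
        for r in ctrl.regions_of(cam,n)[:1]:
            m=r['mask'];c,a,b,t=rect(im,m,z);v,u=np.nonzero(m)
            print(n,round(r['confidence'],2),'px',round(u.mean()),round(v.mean()),u.min(),v.min(),'area',m.sum(),'c',c.round(1),'size %.1f %.1f longyaw %.3f'%(a,b,t))
    return im
E
python3 - <<'E'
from h import *
im=meas(['relay','buzzer','coil','tray'])
f=im['frame'].astype(int)
w=(f.min(2)>130)&(np.indices(f.shape[:2])[0]<45)&(abs(np.indices(f.shape[:2])[1]-216)<25)&(f.max(2)-f.min(2)<40)
print('relaytop',rect(im,w,20))
go([430,233,100])
E
```

```text
relay 0.84 px 217 22 197 1 area 880 c [438.6 356.1] size 26.2 41.4 longyaw 0.470
buzzer 0.55 px 237 130 225 118 area 485 c [431.1 232.6] size 29.7 30.0 longyaw 2.120
coil 0.67 px 303 16 287 0 area 777 c [537.  339.3] size 29.5 32.4 longyaw 0.520
tray 0.97 px 381 242 348 205 area 2380 c [591.2  42.9] size 65.8 97.1 longyaw 1.346
relaytop (array([437.0445, 359.0249], dtype=float32), np.float32(19.486378), np.float32(39.698162), np.float32(0.44255516))
yaw0 1.340 tilt 0.000 turn rz -0.000  shift x 57.7 y -25.7 z 133.7  q6 0.60
```

```bash
python3 -m crank '100 0.0575 -0.0255 0 0 0 0;100 0 0 0.05 0 0 0;100 0 0 0.05 0 0 0;100 0 0 0.05 0 0 0;60 0 0 0.03 0 0 0;60 0 0 0.0235 0 0 0;60 0 0 0 0 0 0;0 0 0 0 0 0 0;0 0 0 0 0 0 0;0 0 0 0 0 0 0;0 0 0 0 0 0 0;0 0 0 0 0 0 0' 20
python3 - <<'E'
from h import *
state()
E
```

```text
time_s: 6.9
eef_pos: [430.6, 232.9, 30.8]
orientation: [2.461, 1.952, 0.002]
contact_force: [-1.1, 0.3, 7.1]
grip_width: 30.8
grasp_force: 20.0
6.9 [430.6 232.9  30.8] [2.461e+00 1.952e+00 2.000e-03] w 30.8 F [-1.1  0.3  7.1] 20.002140998840332 [ 0.49  0.45  2.07 -0.    0.63  0.72]
```

```bash
python3 -m crank '0 0 0 -0.05 0 0 0;0 0 0 -0.05 0 0 0;0 0 0 -0.05 0 0 0;0 -0.045 0.034 0 0 0 0;0 -0.045 0.034 0 0 0 0;0 -0.045 0.034 0 0 0 0;0 -0.045 0.034 0 0 0 0;0 -0.045 0.034 0 0 0 0;0 -0.045 0.034 0 0 0 0;0 0 0 0 0 0 0;0 0 0 0 0 0 0'
python3 - <<'E'
from h import *
state();im=snap('wrist','w2.png')
tips('wrist',['pocket_relay','pocket_buzzer','pocket_coil','pocket_filmcap','socket_left','socket_right','tray'])
meas(['tray'],24)
c=np.array([579.6,-17.5]);u=np.array([.228,.974])
for y in(-61.5,-14.5,26.5,66.5):
    p=c+y*u;print(y,p.round(1),w2pix(im,[*p,24]).round(1))
for y in(126,-126): p=c+y*u;print(y,p.round(1),w2pix(im,[*p,44]).round(1))
E
```

```text
time_s: 8.28
eef_pos: [566.6, -76.5, 179.8]
orientation: [-2.462, -1.95, 0.001]
contact_force: [-0.3, -0.0, -0.7]
grip_width: 30.8
grasp_force: 20.0
8.28 [566.6 -76.5 179.8] [-2.462e+00 -1.950e+00  1.000e-03] w 30.8 F [-0.3 -0.  -0.7] 19.999901354312897 [-0.14  0.33  1.8   0.    1.01  0.09]
wrist pocket_relay [565.3 -77.2  16.3] 0.8
wrist pocket_buzzer [573.6 -32.7  18.1] 0.56
wrist pocket_coil [581.5   9.7  15. ] 0.72
wrist pocket_filmcap [592.9  45.5  18.1] 0.97
wrist tray [575.5 -17.6   8.2] 0.56
tray 0.79 px 253 113 221 18 area 11298 c [578.1 -16.4] size 62.1 213.7 longyaw 1.350
-61.5 [565.6 -77.4] [255.5 186.8]
-14.5 [576.3 -31.6] [255.5 144.7]
26.5 [585.6   8.3] [255.5 105.1]
66.5 [594.8  47.3] [255.4  63.3]
126 [608.3 105.2] [255.3 -14.4]
-126 [ 550.9 -140.2] [255.5 246.8]
```

View pics/w2.png

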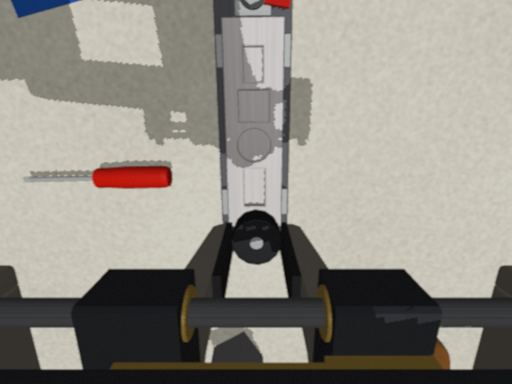

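The wrist view shows the buzzer held at (257,238), its pocket at (254,145), the coil pocket at (254,105), the relay pocket at (254,187) and the screwdriver at (130,177). I compare where the held part appears with where it should project, to correct the camera bias.

```bash
python3 - <<'E'
from h import *
im=meas(['buzzer'],168.5)
p=ctrl.sense()['eef_pos'];print(w2pix(im,[p[0],p[1],169]))
f=im['frame'];g=cv2.cvtColor(f,cv2.COLOR_RGB2GRAY);g=cv2.GaussianBlur(g,(3,3),0)
print(cv2.HoughCircles(g[115:175,220:290],cv2.HOUGH_GRADIENT,1,20,param1=60,param2=10,minRadius=13,maxRadius=21)+np.array([220,115,0]))
# tray edge columns at some rows (bright->dark)
for v in (80,125,165,200): 
    r=g[v].astype(int);d=np.diff(r[210:300]);print(v,210+np.argsort(-abs(d))[:6])
go([576.3,-31.6,46.8])
E
```

```text
buzzer 0.88 px 256 237 233 210 area 2067 c [567.8 -74.3] size 29.3 37.1 longyaw 1.320
[255.99577782 241.51844397]
[[[252.5 144.5  18. ]]]
80 [282 281 215 222 223 283]
125 [281 282 217 280 288 224]
165 [225 218 287 280 219 226]
200 [287 219 220 279 262 278]
yaw0 1.341 tilt 0.000 turn rz -0.000  shift x 45.9 y -1.4 z 133.3  q6 0.09
```

```bash
python3 -m crank '0 0 -0.003 0.04 0 0 0;0 0 0 0.03 0 0 0;0 0 0 0 0 0 0;0 0 0 0 0 0 0'
cat > loc.py <<'E'
from h import *
state();im=snap('wrist','w3.png')
f=im['frame'];g=cv2.cvtColor(f,cv2.COLOR_RGB2GRAY)
p=ctrl.sense()['eef_pos'];print('TCP,-11 px',w2pix(im,[p[0],p[1],p[2]-11]))
c=np.array([579.6,-17.5]);u=np.array([.228,.974])
for y in(-14.5,26.5):
    q=c+y*u;print(y,q.round(1),w2pix(im,[*q,24]).round(1))
E
python3 loc.py
python3 - <<'E'
import cv2
a=cv2.imread('pics/w3.png');cv2.imwrite('pics/w3c.png',cv2.resize(a[40:290,156:356],None,fx=2.4,fy=2.4,interpolation=cv2.INTER_CUBIC))
E
```

```text
time_s: 9.38
eef_pos: [565.0, -76.2, 111.0]
orientation: [2.461, 1.951, 0.001]
contact_force: [0.9, 0.2, -0.4]
grip_width: 30.9
grasp_force: 20.0
9.38 [565.  -76.2 111. ] [2.461e+00 1.951e+00 1.000e-03] w 30.9 F [ 0.9  0.2 -0.4] 19.999904930591583 [-0.14  0.41  1.85  0.    0.87  0.09]
TCP,-11 px [256.39382779 241.55080321]
-14.5 [576.3 -31.6] [256.9 152.9]
26.5 [585.6   8.3] [257.  102.1]
```

View pics/w3c.png

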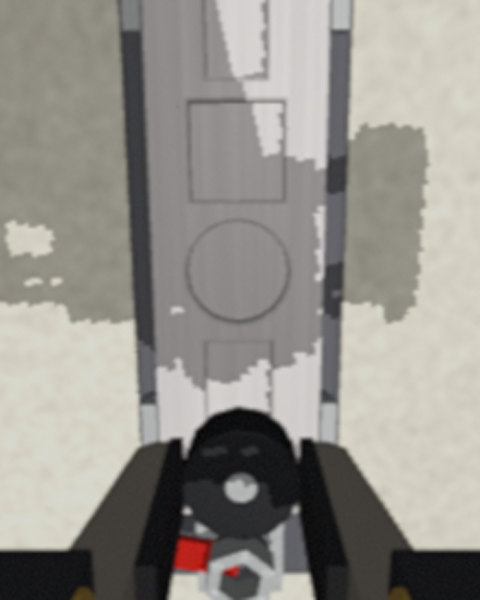

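```bash
python3 -m crank '0 0.047 -0.001 0 0 0 0;0 0 0 0.03 0 0 0;0 0 0 0 0 0 0;0 0 0 0.02 0 0 0;0 0 0 0.005 0 0 0;0 0 0 0.004 0 0 0;0 0 0 0 0 0 0;0 0 0 0 0 0 0'
python3 -m crank '0 0 0 0.003 0 0 0;0 0 0 0.002 0 0 0;0 0 0 0 0 0 0;0 0 0 0 0 0 0'
```

```text
time_s: 10.42
eef_pos: [574.3, -30.2, 51.6]
orientation: [2.462, 1.951, 0.001]
contact_force: [0.4, -0.0, 0.1]
grip_width: 31.3
grasp_force: 20.0
time_s: 10.92
eef_pos: [574.1, -30.1, 46.8]
orientation: [2.462, 1.952, 0.0]
contact_force: [-2.8, -0.2, 9.7]
grip_width: 31.0
grasp_force: 20.0
```

```bash
python3 -m crank '70 0 0 0 0 0 0;70 0 0 0 0 0 0;70 0 0 0 0 0 0;70 0 0 -0.05 0 0 0;100 0 0 -0.05 0 0 0;100 0 0 -0.05 0 0 0;100 0.05 -0.029 0 0 0 0;100 0.05 -0.029 0 0 0 0;100 0.05 -0.029 0 0 0 0;100 0.05 -0.029 0 0 0 0;100 0.05 -0.029 0 0 0 0;100 0.05 -0.029 0 0 0 0'
python3 -m crank '100 0 0 0 0 0 0;100 0 0 0 0 0 0'
cat > mat.py <<'E'
from h import *
import sys
state();im=snap('wrist',sys.argv[1])
for n in ['relay','coil']:
    for r in ctrl.regions_of('wrist',n)[:1]:
        m=r['mask'];print(n,r['confidence'],rect(im,m,20));v,u=np.nonzero(m);print(u.min(),u.max(),v.min(),v.max())
f=im['frame'].astype(int);mx=f.max(2);mn=f.min(2)
hsv=cv2.cvtColor(im['frame'],cv2.COLOR_RGB2HSV)
for r in ctrl.regions_of('wrist','relay')[:1]:
    m=r['mask'];t=np.median(mn[m]);print('relay top',[np.round(x,3) for x in rect(im,m&(mn>0.8*t),20)])
for r in ctrl.regions_of('wrist','coil')[:1]:
    m=r['mask'];cu=m&(f[...,0]-f[...,2]>50);print('copper',cu.sum(),[np.round(x,3) for x in rect(im,cu,20)])
E
python3 mat.py w4.png
```

```text
time_s: 12.42
eef_pos: [472.2, 303.4, 196.1]
orientation: [2.462, 1.952, 0.0]
contact_force: [1.0, 0.3, 0.4]
grip_width: 92.0
grasp_force: 0.0
time_s: 12.68
eef_pos: [472.8, 301.4, 195.8]
orientation: [2.46, 1.953, -0.001]
contact_force: [0.1, 0.0, 0.1]
grip_width: 91.9
grasp_force: 0.0
12.68 [472.8 301.4 195.8] [ 2.460e+00  1.953e+00 -1.000e-03] w 91.9 F [0.1 0.  0.1] 0.0 [ 0.56  0.29  1.81 -0.    1.04  0.79]
relay 0.57 (array([437.88196, 359.349  ], dtype=float32), np.float32(20.13575), np.float32(41.10669), np.float32(0.47961405))
197 233 125 158
coil 0.66 (array([537.88873, 342.13318], dtype=float32), np.float32(28.88396), np.float32(30.40438), np.float32(2.1320052))
287 320 119 152
relay top [array([437.136, 358.654], dtype=float32), np.float32(19.299), np.float32(39.151), np.float32(0.467)]
copper 249 [array([538.969, 341.007], dtype=float32), np.float32(17.985), np.float32(19.679), np.float32(2.913)]
```

View pics/w4.png

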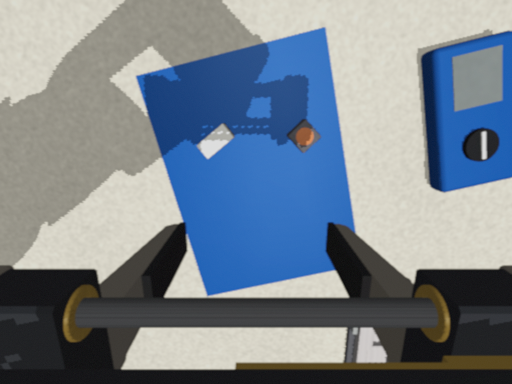

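The wrist view shows the relay at (216,141) and the coil at (303,136), both undisturbed. I grasp the relay across its short side.

```bash
python3 - <<'E'
from h import *
go([437.2,358.8,30],0.465)
E
```

```text
yaw0 1.339 tilt 0.000 turn rz 0.874  shift x -6.3 y -68.3 z 166.1  q6 0.79
```

```bash
python3 -m crank '100 0 0 0 0 0 0.175;100 0 0 0 0 0 0.175;100 0 0 0 0 0 0.175;100 0 0 0 0 0 0.175;60 0 0 0 0 0 0.174;60 -0.003 -0.034 0.04 0 0 0;60 -0.003 -0.034 0.04 0 0 0;60 0 0 0.04 0 0 0;60 0 0 0.03 0 0 0;60 0 0 0.016 0 0 0;60 0 0 0 0 0 0;60 0 0 0 0 0 0'
python3 - <<'E'
from h import *
go([437.2,358.8,30],0.465);meas(['relay'])
E
```

```text
time_s: 14.42
eef_pos: [437.9, 360.0, 31.2]
orientation: [-3.056, -0.726, -0.002]
contact_force: [0.7, 0.1, -0.0]
grip_width: 55.1
grasp_force: 0.0
yaw0 0.466 tilt 0.002 turn rz 0.001  shift x -1.2 y 0.8 z 1.2  q6 1.79
relay 0.84 px 258 237 242 204 area 2102 c [440.1 359.7] size 20.2 46.0 longyaw 0.453
```

Well aligned, so I close, lift and turn back to the tray's yaw.

```bash
python3 -m crank '0 0 0 0.0005 0 0 0;0 0 0 0 0 0 0;0 0 0 0 0 0 0;0 0 0 0 0 0 0;0 0 0 0 0 0 0;0 0 0 0 0 0 0' 20
python3 -m crank '0 0 0 -0.04 0 0 0;0 0 0 -0.04 0 0 0;0 0 0 0 0 0 -0.175;0 0 0 0 0 0 -0.175;0 0 0 0 0 0 -0.175;0 0 0 0 0 0 -0.175;0 0 0 0 0 0 -0.174;0 0 0 0 0 0 0'
python3 - <<'E'
from h import *
state();go([562.5,-124,111],1.3406)
E
```

```text
time_s: 15.28
eef_pos: [437.1, 359.7, 29.6]
orientation: [3.056, 0.727, 0.0]
contact_force: [-0.7, -0.6, 1.5]
grip_width: 19.8
grasp_force: 20.0
time_s: 16.27
eef_pos: [436.9, 359.6, 109.4]
orientation: [-2.463, -1.95, 0.001]
contact_force: [-0.6, -0.3, 0.3]
grip_width: 19.7
grasp_force: 20.0
16.27 [436.9 359.6 109.4] [-2.463e+00 -1.950e+00  1.000e-03] w 19.7 F [-0.6 -0.3  0.3] 19.998913407325745 [0.69 0.41 1.86 0.   0.87 0.92]
yaw0 1.340 tilt 0.000 turn rz -0.001  shift x -442.2 y 232.6 z -1.6  q6 0.92
```

```bash
python3 -m crank '0 -0.049 0.0248 0 0 0 0;0 -0.049 0.0248 0 0 0 0;0 -0.049 0.0248 0 0 0 0;0 -0.049 0.0248 0 0 0 0;0 -0.049 0.0248 0 0 0 0;0 -0.049 0.0248 0 0 0 0;0 -0.049 0.0248 0 0 0 0;0 -0.049 0.0248 0 0 0 0;0 -0.048 0.0246 0 0 0 0;0 0 0 0 0 0 0;0 0 0 0 0 0 0'
cat > loc.py <<'E'
from h import *
import sys
s=state();im=snap('wrist');p=s['eef_pos'];print('TCP,-10 px',w2pix(im,[p[0],p[1],p[2]-10]))
a=im['frame'][:,:,::-1];cv2.imwrite('pics/'+sys.argv[1],cv2.resize(a[40:290,156:356],None,fx=2.4,fy=2.4,interpolation=cv2.INTER_CUBIC))
c=np.array([578.2,-16.5]);u=np.array([.2286,.9735])
for y in(-61.5,-14.5,26.5,66.5):
    q=c+y*u;t=w2pix(im,[*q,24]);print(y,q.round(1),t.round(1),'crop',((t-[156,40])*2.4).round())
E
python3 loc.py w5.png
```

```text
time_s: 17.65
eef_pos: [553.3, -119.3, 109.3]
orientation: [-2.464, -1.947, 0.001]
contact_force: [-0.9, 0.5, -0.9]
grip_width: 19.4
grasp_force: 20.0
17.65 [ 553.3 -119.3  109.3] [-2.464e+00 -1.947e+00  1.000e-03] w 19.4 F [-0.9  0.5 -0.9] 19.99978333711624 [-0.22  0.41  1.86  0.    0.87  0.02]
TCP,-10 px [255.92014938 242.04486673]
-61.5 [564.1 -76.4] [256.8 155.2] crop [242. 277.]
-14.5 [574.9 -30.6] [256.7  96.4] crop [242. 135.]
26.5 [584.3   9.3] [256.7  39.2] crop [242.  -2.]
66.5 [593.4  48.2] [256.6 -22.6] crop [ 241. -150.]
```

View pics/w5.png

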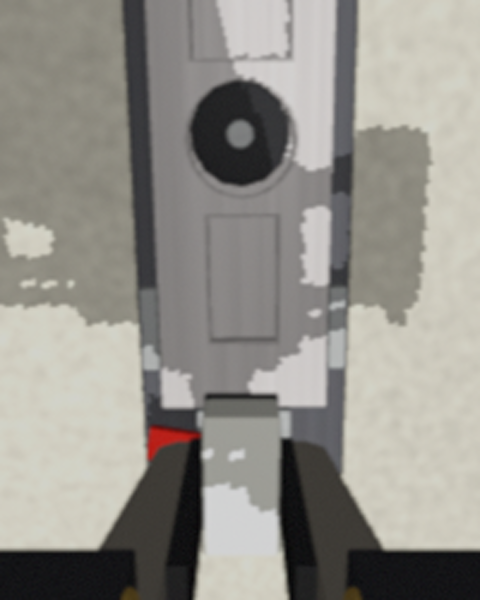

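The crop shows the buzzer down in its pocket at (240,135), the relay pocket at (243,277) and the relay held square at (241,486).

```bash
python3 - <<'E'
from h import *
go([564.2,-76.2,46.5],1.3406)
E
```

```text
yaw0 1.339 tilt 0.001 turn rz -0.002  shift x 43.9 y 0.9 z 62.8  q6 0.02
```

```bash
python3 -m crank '0 0.044 0.0008 0 0 0 -0.002;0 0 0 0.03 0 0 0;0 0 0 0 0 0 0;0 0 0 0.02 0 0 0;0 0 0 0.005 0 0 0;0 0 0 0.003 0 0 0;0 0 0 0 0 0 0;0 0 0 0 0 0 0'
python3 -m crank '0 0 0 0.003 0 0 0;0 0 0 0.0025 0 0 0;0 0 0 0 0 0 0;0 0 0 0 0 0 0'
```

```text
time_s: 18.7
eef_pos: [565.0, -77.0, 52.2]
orientation: [2.459, 1.954, 0.001]
contact_force: [0.1, -0.2, 0.2]
grip_width: 19.5
grasp_force: 20.0
time_s: 19.2
eef_pos: [564.6, -76.9, 46.0]
orientation: [-2.46, -1.954, 0.0]
contact_force: [-0.2, 0.8, -1.2]
grip_width: 19.4
grasp_force: 20.0
```

```bash
python3 -m crank '55 0 0 0 0 0 0;55 0 0 0 0 0 0;55 0 0 0 0 0 0;55 0 0 -0.05 0 0 0;55 0 0 -0.05 0 0 0;70 0 0 -0.05 0 0 0;70 0.05 -0.021 0 0 0 0;70 0.05 -0.021 0 0 0 0;70 0.05 -0.021 0 0 0 0;70 0.05 -0.021 0 0 0 0;70 0.05 -0.021 0 0 0 0;70 0.05 -0.021 0 0 0 0'
python3 -m crank '60 0.03 0 0 0 0 0;60 0 0 0 0 0 0;60 0 0 0 0 0 0'
sed -i "s/for n in \['relay','coil'\]/for n in ['coil']/" mat.py; python3 mat.py w6.png
python3 - <<'E'
from h import *
go([538.7,341.5,30],2.132)
E
```

```text
time_s: 20.7
eef_pos: [509.2, 245.5, 196.3]
orientation: [2.46, 1.954, 0.001]
contact_force: [0.8, -0.1, 0.5]
grip_width: 64.6
grasp_force: 0.0
time_s: 21.08
eef_pos: [516.2, 272.3, 195.8]
orientation: [2.459, 1.954, -0.002]
contact_force: [0.6, -1.3, 0.1]
grip_width: 54.8
grasp_force: 0.0
21.07 [516.2 272.3 195.8] [ 2.459e+00  1.954e+00 -2.000e-03] w 54.8 F [ 0.6 -1.3  0.1] 0.0 [ 0.48  0.33  1.76 -0.    1.05  0.71]
coil 0.75 (array([539.0629 , 341.23126], dtype=float32), np.float32(26.882526), np.float32(27.850744), np.float32(0.53552526))
247 278 103 135
copper 264 [array([538.273, 340.917], dtype=float32), np.float32(18.523), np.float32(19.215), np.float32(2.914)]
yaw0 1.341 tilt 0.000 turn rz -0.791  shift x 47.1 y 55.8 z 166.1  q6 0.71
```

```bash
python3 -m crank '60 0 0 0 0 0 -0.156;60 0 0 0 0 0 -0.156;60 0 0 0 0 0 -0.156;60 0 0 0 0 0 -0.156;60 0 0 0 0 0 -0.156;60 0.0235 0.028 0.04 0 0 0;60 0.0235 0.028 0.04 0 0 0;60 0 0 0.04 0 0 0;60 0 0 0 0 0 0;60 0 0 0 0 0 0'
python3 - <<'E'
from h import *
im=meas(['coil']);go([538.7,341.2,30],2.12)
for r in ctrl.regions_of('wrist','coil')[:1]:
    f=im['frame'].astype(int);cu=r['mask']&(f[...,0]-f[...,2]>50);print('copper',cu.sum(),[np.round(x,3) for x in rect(im,cu,20)])
E
```

```text
time_s: 22.52
eef_pos: [540.2, 342.1, 77.4]
orientation: [1.533, 2.742, 0.001]
contact_force: [-0.5, 0.1, 0.8]
grip_width: 55.1
grasp_force: 0.0
coil 0.88 px 254 213 236 193 area 1401 c [537.5 343.4] size 28.1 32.9 longyaw 2.103
yaw0 2.122 tilt 0.003 turn rz 0.002  shift x -0.1 y -2.4 z 48.3  q6 0.01
copper 503 [array([538.711, 340.966], dtype=float32), np.float32(19.853), np.float32(20.186), np.float32(2.122)]
```

```bash
python3 -m crank '60 0 -0.0015 0.025 0 0 0;60 0 0 0.0225 0 0 0;60 0 0 0 0 0 0;0 0 0 0 0 0 0;0 0 0 0 0 0 0;0 0 0 0 0 0 0;0 0 0 0 0 0 0;0 0 0 0 0 0 0' 20
python3 -m crank '0 0 0 -0.04 0 0 0;0 0 0 -0.04 0 0 0;0 0 0 0 0 0 0.156;0 0 0 0 0 0 0.156;0 0 0 0 0 0 0.156;0 0 0 0 0 0 0.156;0 0 0 0 0 0 0.156;0 0 0 0 0 0 0'
python3 - <<'E'
from h import *
state();go([574.0,-34.5,111],1.3406)
E
```

```text
time_s: 23.68
eef_pos: [538.7, 341.9, 29.5]
orientation: [1.532, 2.742, 0.002]
contact_force: [-0.1, -1.0, 6.7]
grip_width: 27.9
grasp_force: 20.0
time_s: 24.68
eef_pos: [538.2, 341.6, 108.6]
orientation: [-2.459, -1.956, 0.0]
contact_force: [-0.8, -0.3, -0.9]
grip_width: 27.4
grasp_force: 20.0
24.68 [538.2 341.6 108.6] [-2.459 -1.956  0.   ] w 27.4 F [-0.8 -0.3 -0.9] 19.99452978372574 [0.56 0.51 1.7  0.   0.93 0.79]
yaw0 1.344 tilt 0.000 turn rz 0.003  shift x -358.0 y 120.7 z -2.4  q6 0.79
```

```bash
python3 -m crank '0 -0.0448 0.0151 0 0 0 0;0 -0.0448 0.0151 0 0 0 0;0 -0.0448 0.0151 0 0 0 0;0 -0.0448 0.0151 0 0 0 0;0 -0.0448 0.0151 0 0 0 0;0 -0.0448 0.0151 0 0 0 0;0 -0.0448 0.0151 0 0 0 0;0 -0.0448 0.0151 0 0 0 0;0 0 0 0 0 0 0.003;0 0 0 0 0 0 0;0 0 0 0 0 0 0'
python3 loc.py w7.png
python3 - <<'E'
from h import *
go([584.3,9.3,46.0],1.3406)
E
```

```text
time_s: 26.05
eef_pos: [574.8, -33.7, 108.6]
orientation: [-2.46, -1.953, 0.0]
contact_force: [0.4, -0.8, 0.2]
grip_width: 27.9
grasp_force: 20.0
26.05 [574.8 -33.7 108.6] [-2.46  -1.953  0.   ] w 27.9 F [ 0.4 -0.8  0.2] 19.993777871131897 [-0.06  0.43  1.84  0.    0.87  0.17]
TCP,-10 px [255.94068532 242.06640354]
-61.5 [564.1 -76.4] [255.2 250.5] crop [238. 505.]
-14.5 [574.9 -30.6] [255.3 202.2] crop [238. 389.]
26.5 [584.3   9.3] [255.4 155.7] crop [239. 278.]
66.5 [593.4  48.2] [255.5 105.9] crop [239. 158.]
yaw0 1.342 tilt 0.000 turn rz 0.002  shift x 43.9 y -0.6 z 62.5  q6 0.17
```

View pics/w7.png

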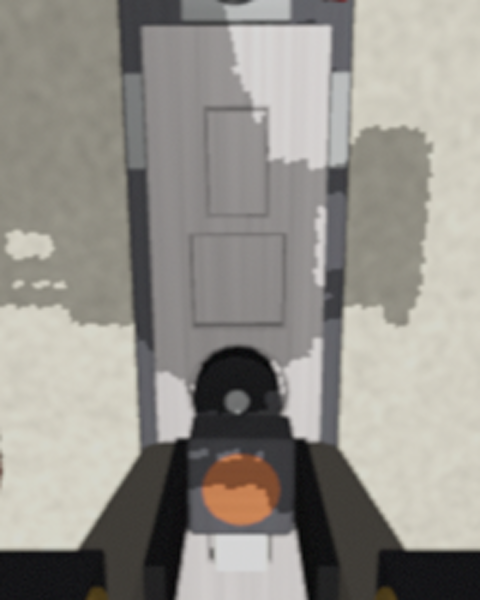

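The crop shows the coil pocket at (238,279), as predicted, and the held coil at (241,490). The relay and buzzer are in place behind it.

```bash
python3 -m crank '0 0.0445 -0.001 0 0 0 0.002;0 0 0 0.03 0 0 0;0 0 0 0 0 0 0;0 0 0 0.02 0 0 0;0 0 0 0.005 0 0 0;0 0 0 0.003 0 0 0;0 0 0 0 0 0 0;0 0 0 0 0 0 0'
python3 -m crank '0 0 0 0.003 0 0 0;0 0 0 0.0025 0 0 0;0 0 0 0 0 0 0;0 0 0 0 0 0 0'
```

```text
time_s: 27.1
eef_pos: [584.5, 8.7, 51.2]
orientation: [2.464, 1.948, 0.001]
contact_force: [0.7, 0.3, 0.4]
grip_width: 27.7
grasp_force: 20.0
time_s: 27.6
eef_pos: [584.2, 8.8, 45.4]
orientation: [2.465, 1.948, -0.0]
contact_force: [-0.8, -0.1, 3.8]
grip_width: 27.6
grasp_force: 20.0
```

```bash
python3 -m crank '55 0 0 0 0 0 0;55 0 0 0 0 0 0;55 0 0 0 0 0 0;55 0 0 -0.05 0 0 0;55 0 0 -0.05 0 0 0;60 0 0 -0.05 0 0 0;60 -0.045 0 0 0 0 0;60 -0.045 0 0 0 0 0;60 -0.045 0 0 0 0 0;60 -0.045 0 0 0 0 0;60 0 0 0 0 0 0;60 0 0 0 0 0 0'
cat > ov.py <<'E'
from h import *
import sys
state();im=snap('wrist',sys.argv[1])
tips('wrist',['relay','buzzer','coil','pocket_relay','pocket_buzzer','pocket_coil','socket_left','socket_right','holder_mouth','hexkey'])
c=np.array([578.2,-16.5]);u=np.array([.2286,.9735])
for y in (126,-126): q=c+y*u;print('sock',y,q.round(1),w2pix(im,[*q,44]).round(1))
E
python3 ov.py w8.png
python3 - <<'E'
from h import *
go([482,-270,200])
E
```

```text
time_s: 29.1
eef_pos: [542.6, -166.1, 195.0]
orientation: [-2.465, -1.947, -0.0]
contact_force: [-0.8, 0.6, 0.2]
grip_width: 55.2
grasp_force: 0.0
29.1 [ 542.6 -166.1  195. ] [-2.465 -1.947 -0.   ] w 55.2 F [-0.8  0.6  0.2] 0.0 [-0.3   0.31  1.8   0.    1.04 -0.07]
wrist relay [565.6 -76.7  14.2] 0.78
wrist buzzer [ 707.6 -298.9    5.3] 0.25
wrist coil [585.5   8.5  18.7] 0.67
wrist coil [ 4.818e+02 -3.201e+02  4.000e-01] 0.34
wrist pocket_buzzer [576.2 -31.2  18.5] 0.79
wrist pocket_coil [581.2  10.7  19.1] 0.94
wrist socket_right [ 551.5 -140.1   45.3] 0.65
wrist holder_mouth [ 479.  -314.4   74.2] 0.87
wrist hexkey [573.3 -20.1   8.6] 0.25
sock 126 [607.  106.2] [ 255.8 -135.5]
sock -126 [ 549.4 -139.2] [256.4 162.1]
yaw0 1.338 tilt 0.000 turn rz -0.000  shift x -115.0 y -35.1 z -4.9  q6 -0.07
```

View pics/w8.png

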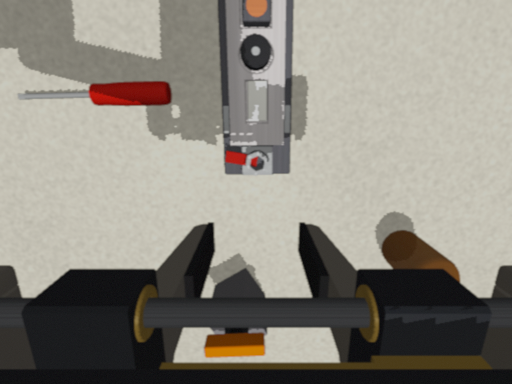

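The wrist view shows the coil, buzzer and relay in their pockets in the column at about (257,5–100). The right socket is at (258,162), the key's bar at (235,345) and the bottle at (410,250). I pull back to see the key.

```bash
python3 -m crank '60 -0.042 -0.005 0 0 0 0;60 -0.042 -0.005 0 0 0 0;60 -0.042 -0.005 0 0 0 0;60 -0.042 -0.005 0 0 0 0;60 -0.042 -0.005 0 0 0 0;60 0 0 0 0 0 0;60 0 0 0 0 0 0'
cat > key.py <<'E'
from h import *
import sys
state();im=snap('wrist',sys.argv[1])
hsv=cv2.cvtColor(im['frame'],cv2.COLOR_RGB2HSV)
m=cv2.inRange(hsv,(5,150,90),(20,255,255))>0
m=m.astype(np.uint8);n,l,st,_=cv2.connectedComponentsWithStats(m);k=1+np.argmax(st[1:,4]);m=(l==k)
print(st[k]);
for z in (109,): print(z,[np.round(x,3) for x in rect(im,m,z)])
tips('wrist',['holder_mouth','hexkey'])
E
python3 key.py w9.png
```

```text
time_s: 30.52
eef_pos: [469.8, -364.4, 194.9]
orientation: [-2.465, -1.947, -0.0]
contact_force: [0.3, -0.4, -0.2]
grip_width: 55.2
grasp_force: 0.0
30.52 [ 469.8 -364.4  194.9] [-2.465 -1.947 -0.   ] w 55.2 F [ 0.3 -0.4 -0.2] 0.0 [-0.66  0.35  1.74  0.    1.06 -0.43]
[ 479   38   33   61 1563]
109 [array([ 676.998, -300.466], dtype=float32), np.float32(24.513), np.float32(42.711), np.float32(1.58)]
wrist holder_mouth [ 481.4 -317.5   70.9] 0.61
wrist hexkey [ 479.4 -317.1   11.8] 0.98
```

View pics/w9.png

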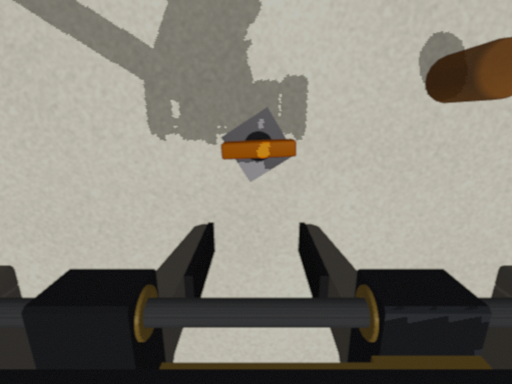

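The wrist view shows the key bar centred at about (258,149), lying nearly along image x, above the grey holder.

```bash
sed -i 's/^m=m.astype/m[:,340:]=0;m[200:]=0;m=m.astype/; s/w9.png//' key.py; sed -i "s/(l==k)/(l==k);v_,u_=np.nonzero(m);print('mean',u_.mean(),v_.mean())/" key.py
python3 key.py w9b.png; python3 - <<'E'
from h import *
go([482,-317,150],-0.19)
E
```

```text
30.68 [ 470.2 -363.9  195.1] [-2.463 -1.949 -0.   ] w 55.1 F [0.9 0.1 0.9] 0.0 [-0.66  0.35  1.74  0.    1.06 -0.43]
mean 258.19902518277826 149.56783103168155
[ 222  140   73   20 1231]
109 [array([ 482.806, -316.718], dtype=float32), np.float32(14.654), np.float32(61.098), np.float32(2.951)]
wrist holder_mouth [ 479.1 -317.8   72.2] 0.64
wrist holder_mouth [ 480.2 -317.2   11.6] 0.16
wrist hexkey [ 483.  -316.4   12.6] 0.57
yaw0 1.339 tilt 0.000 turn rz 1.529  shift x 2.7 y -48.5 z 45.2  q6 -0.43
```

```bash
python3 -m crank '60 0 0 0 0 0 -0.161;60 0 0 0 0 0 -0.161;60 0 0 0 0 0 -0.161;60 0 0 0 0 0 -0.161;60 0 0 0 0 0 -0.161;60 0 0 0 0 0 -0.161;60 0 0 0 0 0 -0.161;60 0 0 0 0 0 -0.161;60 0 0 0 0 0 -0.161;60 0 0 0 0 0 -0.163;60 -0.0035 0.0485 0 0 0 0;60 0 0 0.045 0 0 0'
python3 -m crank '60 0 0 0 0 0 0;60 0 0 0 0 0 0'
sed -i 's/m\[200:\]=0;/m[:,:200]=0;/' key.py
python3 key.py w10.png; python3 - <<'E'
from h import *
go([482.8,-316.7,102],2.951)
E
```

```text
time_s: 32.33
eef_pos: [485.3, -316.9, 152.6]
orientation: [0.297, 3.122, -0.004]
contact_force: [0.5, 0.1, -0.0]
grip_width: 55.3
grasp_force: 0.0
time_s: 32.58
eef_pos: [482.9, -318.3, 151.0]
orientation: [0.301, 3.127, -0.0]
contact_force: [-0.1, -0.7, -0.1]
grip_width: 54.9
grasp_force: 0.0
32.58 [ 482.9 -318.3  151. ] [ 0.301  3.127 -0.   ] w 54.9 F [-0.1 -0.7 -0.1] 0.0 [-0.59  0.37  1.81 -0.    0.96 -1.96]
mean 257.3788903924222 217.28890392422193
[ 248  177   20   84 1478]
109 [array([ 480.904, -316.96 ], dtype=float32), np.float32(13.721), np.float32(65.193), np.float32(2.943)]
wrist holder_mouth [ 479.4 -319.    74.7] 0.67
wrist hexkey [ 482.  -314.5   11.2] 0.67
yaw0 2.949 tilt 0.002 turn rz -0.002  shift x 0.7 y 2.0 z 49.5  q6 -1.96
```

View pics/w10.png

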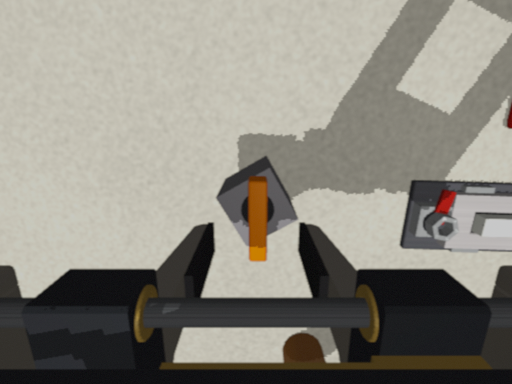

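The wrist view shows the bar at (257,218), square between the fingers. I descend and grip.

```bash
python3 -m crank '60 0.0015 0.0013 0.02 0 0 0;60 0 0 0.02 0 0 0;60 0 0 0.0085 0 0 0;60 0 0 0 0 0 0;0 0 0 0 0 0 0;0 0 0 0 0 0 0;0 0 0 0 0 0 0;0 0 0 0 0 0 0;0 0 0 0 0 0 0;0 0 0 0 0 0 0' 40
python3 - <<'E'
from h import *
state();im=snap('scene')
E
```

```text
time_s: 33.98
eef_pos: [481.3, -316.5, 101.7]
orientation: [0.301, 3.127, -0.0]
contact_force: [0.4, 0.4, 1.4]
grip_width: 13.6
grasp_force: 40.0
33.98 [ 481.3 -316.5  101.7] [ 0.301  3.127 -0.   ] w 13.6 F [0.4 0.4 1.4] 40.000487845391035 [-0.58  0.44  1.85 -0.    0.86 -1.96]
```

```bash
python3 -m crank '0 0 0 -0.02 0 0 0;0 0 0 -0.04 0 0 0;0 0 0 -0.04 0 0 0;0 0 0 0 0 0 0;0 -0.0196 0.0468 0 0 0 0;0 -0.0196 0.0468 0 0 0 0;0 -0.0196 0.0468 0 0 0 0;0 -0.0196 0.0468 0 0 0 0;0 0 0 0.04 0 0 0;0 0 0 0 0 0 0;0 0 0 0 0 0 0'
cat > sock.py <<'E'
from h import *
import sys
s=state();im=snap('wrist')
a=im['frame'][:,:,::-1];cv2.imwrite('pics/'+sys.argv[1],cv2.resize(a[60:310,156:356],None,fx=2.4,fy=2.4,interpolation=cv2.INTER_CUBIC))
p=s['eef_pos'];print('bar top px->crop',((w2pix(im,[p[0],p[1],p[2]+7])-[156,60])*2.4).round())
print('key tip crop',((w2pix(im,[p[0],p[1],p[2]-92])-[156,60])*2.4).round())
nm=sys.argv[2];tips('wrist',[nm])
q=np.array(eval(sys.argv[3]));print('pred crop',((w2pix(im,[*q,44])-[156,60])*2.4).round())
hsv=cv2.cvtColor(im['frame'],cv2.COLOR_RGB2HSV)
m=(cv2.inRange(hsv,(0,150,70),(5,255,255))|cv2.inRange(hsv,(174,150,70),(180,255,255)))
pc=w2pix(im,[*q,44]).astype(int);w=np.zeros_like(m);cv2.circle(w,tuple(int(x) for x in pc),45,255,-1);m&=w
v,u=np.nonzero(m)
if len(u)>20:
    print('red n',len(u),'crop mean',(u.mean()-156)*2.4,(v.mean()-60)*2.4)
    for z in (30,36):
        b=pix2w(im,(u.mean(),v.mean()),z);print('red yaw from socket',np.arctan2(b[1]-q[1],b[0]-q[0]));print([np.round(x,3) for x in rect(im,m>0,z)])
E
python3 sock.py w11.png socket_right '[550.4,-139.4]'
```

```text
time_s: 35.4
eef_pos: [593.5, -148.0, 161.6]
orientation: [-0.302, -3.126, -0.0]
contact_force: [0.1, 0.4, -0.9]
grip_width: 13.5
grasp_force: 40.0
35.4 [ 593.5 -148.   161.6] [-0.302 -3.126 -0.   ] w 13.5 F [ 0.1  0.4 -0.9] 39.999520713463426 [-0.25  0.41  1.73 -0.    1.01 -1.63]
bar top px->crop [240. 468.]
key tip crop [240. 343.]
wrist socket_right [ 551.8 -141.    44.3] 0.65
pred crop [241. 218.]
red n 374 crop mean 249.00320855614973 160.97967914438502
red yaw from socket 2.7915573946054426
[array([ 527.309, -130.711], dtype=float32), np.float32(12.864), np.float32(23.66), np.float32(2.744)]
red yaw from socket 2.7965827588115357
[array([ 527.12 , -130.766], dtype=float32), np.float32(12.591), np.float32(23.159), np.float32(2.744)]
```

View pics/w11.png

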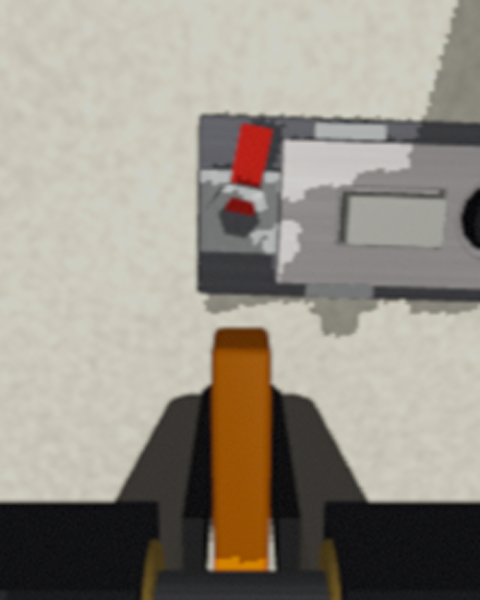

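The crop shows the right socket's mouth at (239,217), the red tongue at (250,160) turned about 0.17 rad from open, and the key bar's top face from y≈348 to y≈571. I check how far the key is offset in the grip.

```bash
python3 - <<'E'
from h import *
s=ctrl.sense();im=snap('wrist');p=np.array(s['eef_pos']);M=R.from_rotvec(s['orientation']).as_matrix()
for d in (-32,0,32):
    print(d,((w2pix(im,p+M[:,0]*d+[0,0,7])-[156,60])*2.4).round(1))
print(pix2w(im,(239/2.4+156,217/2.4+60),44))
go([550.2,-140,161],2.75)
E
```

```text
-32 [239.8 583.1]
0 [239.9 467.7]
32 [240.  339.1]
[ 550.87379353 -140.37217823   44.        ]
yaw0 2.949 tilt 0.002 turn rz 0.199  shift x 44.0 y -9.1 z 1.8  q6 -1.63
```

```bash
python3 -m crank '0 0 0 0 0 0 0.1;0 0 0 0 0 0 0.099;0 0.0225 -0.0046 0 0 0 0;0 0.022 -0.0045 0 0 0 0;0 0 0 0.01 0 0 0;0 0 0 0.01 0 0 0;0 0 0 0 0 0 0;0 0 0 0 0 0 0'
python3 - <<'E'
from h import *
go([549.8,-139.9,122],2.75);snap('wrist','w12.png')
E
```

```text
time_s: 36.55
eef_pos: [549.7, -139.2, 141.4]
orientation: [-0.61, -3.082, -0.0]
contact_force: [-0.0, 0.1, -1.7]
grip_width: 13.7
grasp_force: 40.0
yaw0 2.751 tilt 0.000 turn rz 0.001  shift x -0.3 y -0.6 z 19.4  q6 -1.43
```

View pics/w12.png

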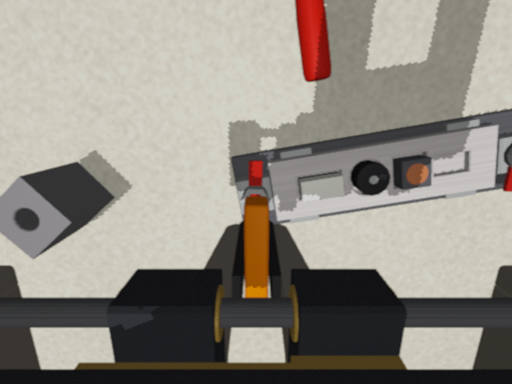

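The wrist view shows the bar lined up with the red tongue at (257,172) and all three modules in their pockets. I descend in small steps and watch the force.

```bash
python3 -m crank '0 0 -0.0006 0.004 0 0 0;0 0 0 0.002 0 0 0;0 0 0 0.002 0 0 0;0 0 0 0 0 0 0'
python3 -m crank '0 0 0 0.002 0 0 0;0 0 0 0.001 0 0 0;0 0 0 0 0 0 0'
python3 - <<'E'
from h import *
s=state();print(s['torque'])
E
```

```text
time_s: 37.1
eef_pos: [548.9, -139.6, 133.4]
orientation: [-0.61, -3.081, -0.0]
contact_force: [0.1, -0.7, 0.2]
grip_width: 13.7
grasp_force: 40.0
time_s: 37.48
eef_pos: [549.0, -139.6, 130.5]
orientation: [-0.61, -3.082, -0.0]
contact_force: [-0.2, -0.3, -0.8]
grip_width: 13.3
grasp_force: 40.0
37.48 [ 549.  -139.6  130.5] [-0.61  -3.082 -0.   ] w 13.3 F [-0.2 -0.3 -0.8] 39.99957427382469 [-0.25  0.38  1.85  0.    0.91 -1.43]
[ 0.01100528 -0.13714645 -0.0006022 ]
```

```bash
python3 -m crank '0 0 0 0.001 0 0 0;0 0 0 0.001 0 0 0;0 0 0 0 0 0 0'
python3 -m crank '0 0 0 0.001 0 0 0;0 0 0 0.001 0 0 0;0 0 0 0 0 0 0'
python3 - <<'E'
from h import *
s=state();print(s['torque'])
E
```

```text
time_s: 37.85
eef_pos: [548.8, -139.6, 128.4]
orientation: [-0.61, -3.081, 0.0]
contact_force: [-0.3, 0.1, -1.5]
grip_width: 13.9
grasp_force: 40.0
time_s: 38.22
eef_pos: [548.8, -139.6, 126.4]
orientation: [-0.61, -3.081, 0.0]
contact_force: [-0.9, -0.2, -2.3]
grip_width: 13.7
grasp_force: 40.0
38.23 [ 548.8 -139.6  126.4] [-0.61  -3.081  0.   ] w 13.7 F [-0.9 -0.2 -2.3] 39.99942951835692 [-0.25  0.39  1.85 -0.    0.9  -1.43]
[-0.01627461  0.2085212   0.05843336]
```

```bash
python3 -m crank '0 0 0 0.002 0 0 0;0 0 0 0.001 0 0 0;0 0 0 0 0 0 0'
python3 -m crank '0 0 0 0.0007 0 0 0;0 0 0 0 0 0 0'
python3 -m crank '0 0 0 0.0007 0 0 0;0 0 0 0 0 0 0'
python3 - <<'E'
from h import *
s=state();print(s['torque'])
E
```

```text
time_s: 38.6
eef_pos: [548.9, -139.6, 123.4]
orientation: [-0.61, -3.081, -0.0]
contact_force: [-2.4, 0.4, -1.4]
grip_width: 13.9
grasp_force: 40.0
time_s: 38.85
eef_pos: [548.9, -139.6, 122.8]
orientation: [-0.61, -3.082, -0.0]
contact_force: [-2.3, 1.1, -0.3]
grip_width: 13.7
grasp_force: 40.0
time_s: 39.1
eef_pos: [549.1, -139.6, 122.5]
orientation: [0.61, 3.082, -0.0]
contact_force: [-3.3, 0.3, 5.2]
grip_width: 13.7
grasp_force: 40.0
39.1 [ 549.1 -139.6  122.5] [ 0.61   3.082 -0.   ] w 13.7 F [-3.3  0.3  5.2] 40.00126117374748 [-0.25  0.39  1.85 -0.    0.89 -1.43]
[ 0.11007496  0.74506718 -0.00406136]
```

```bash
python3 -m crank '0 0 0 0.0005 0 0 0;0 0 0 0 0 0 0;0 0 0 0 0 0 0.1;0 0 0 0 0 0 0.1;0 0 0 0 0 0 0.1;0 0 0 0 0 0 0'
python3 - <<'E'
from h import *
s=state();print(s['torque'])
E
python3 -m crank '0 0 0 0 0 0 0.1;0 0 0 0 0 0 0.1;0 0 0 0 0 0 0.1;0 0 0 0 0 0 0.1;0 0 0 0 0 0 0'
python3 - <<'E'
from h import *
s=state();print(s['torque'])
E
```

```text
time_s: 39.85
eef_pos: [549.4, -139.6, 122.4]
orientation: [1.066, 2.955, 0.0]
contact_force: [-2.9, 0.8, 8.6]
grip_width: 13.7
grasp_force: 40.0
39.85 [ 549.4 -139.6  122.4] [1.066 2.955 0.   ] w 13.7 F [-2.9  0.8  8.6] 40.0029137218371 [-0.25  0.39  1.85  0.    0.89 -1.13]
[0.276977   0.92552694 0.01526703]
time_s: 40.48
eef_pos: [549.6, -139.5, 122.4]
orientation: [1.631, 2.684, 0.001]
contact_force: [-3.3, 2.6, 7.8]
grip_width: 13.9
grasp_force: 40.0
40.48 [ 549.6 -139.5  122.4] [1.631e+00 2.684e+00 1.000e-03] w 13.9 F [-3.3  2.6  7.8] 40.00299330800772 [-0.25  0.39  1.85  0.    0.89 -0.73]
[ 0.42299818  0.69254308 -0.06025126]
```

```bash
python3 -m crank '0 0 0 0 0 0 0.1;0 0 0 0 0 0 0.1;0 0 0 0 0 0 0.1;0 0 0 0 0 0 0.1;0 0 0 0 0 0 0.1;0 0 0 0 0 0 0.1;0 0 0 0 0 0 0.1;0 0 0 0 0 0 0'
cat > st.py <<'E'
from h import *
s=state();M=R.from_rotvec(s['orientation']).as_matrix();print('torque',np.round(s['torque'],3),'yaw',np.arctan2(M[1,0],M[0,0]))
E
python3 st.py
python3 -m crank '0 0 0 0 0 0 0.05;0 0 0 0 0 0 0.05;0 0 0 0 0 0 0'
python3 st.py
```

```text
time_s: 41.48
eef_pos: [550.1, -139.5, 122.5]
orientation: [2.452, 1.961, 0.003]
contact_force: [-1.8, 2.0, 6.0]
grip_width: 13.7
grasp_force: 40.0
41.48 [ 550.1 -139.5  122.5] [2.452 1.961 0.003] w 13.7 F [-1.8  2.   6. ] 40.00290811993182 [-0.25  0.39  1.85  0.    0.89 -0.03]
torque [ 0.424  0.372 -0.027] yaw 1.349177261964921
time_s: 41.85
eef_pos: [550.3, -139.4, 122.5]
orientation: [2.547, 1.837, 0.003]
contact_force: [-1.5, 1.7, 4.7]
grip_width: 13.8
grasp_force: 40.0
41.85 [ 550.3 -139.4  122.5] [2.547 1.837 0.003] w 13.8 F [-1.5  1.7  4.7] 40.002875262871385 [-0.25  0.39  1.85  0.    0.89  0.07]
torque [0.57  0.27  0.008] yaw 1.2498369289575042
```

```bash
python3 -m crank '0 0 0 0 0 0 0.04;0 0 0 0 0 0 0'; python3 st.py|tail -1
python3 -m crank '0 0 0 0 0 0 0.04;0 0 0 0 0 0 0'; python3 st.py|tail -1
python3 -m crank '0 0 0 0 0 0 0.03;0 0 0 0 0 0 0'; python3 st.py|tail -1
```

```text
time_s: 42.1
eef_pos: [550.3, -139.4, 122.5]
orientation: [2.583, 1.786, 0.004]
contact_force: [-1.7, 2.7, 6.0]
grip_width: 13.6
grasp_force: 40.0
torque [0.639 0.273 0.002] yaw 1.2099664753167785
time_s: 42.35
eef_pos: [550.3, -139.4, 122.5]
orientation: [2.618, 1.734, 0.004]
contact_force: [-1.0, 2.5, 5.6]
grip_width: 13.5
grasp_force: 40.0
torque [0.593 0.215 0.061] yaw 1.169980137124741
time_s: 42.6
eef_pos: [550.3, -139.4, 122.5]
orientation: [2.644, 1.695, 0.004]
contact_force: [-0.9, 2.2, 5.7]
grip_width: 13.8
grasp_force: 40.0
torque [0.549 0.255 0.097] yaw 1.1402210834477882
```

```bash
python3 -m crank '0 0 0 0 0 0 0.04;0 0 0 0 0 0 0'; python3 st.py|tail -1
python3 -m crank '0 0 0 0 0 0 0.04;0 0 0 0 0 0 0'; python3 st.py|tail -1
python3 -m crank '0 0 0 0 0 0 0.03;0 0 0 0 0 0 0;0 0 0 0 0 0 0'; python3 st.py|tail -1
python3 - <<'E'
from h import *
im=snap('scene');hsv=cv2.cvtColor(im['frame'],cv2.COLOR_RGB2HSV)
m=(cv2.inRange(hsv,(0,150,60),(6,255,255))|cv2.inRange(hsv,(172,150,60),(180,255,255)))
for q in ([550.5,-140],[607.3,105.5]):
    w=np.zeros_like(m);c=w2pix(im,[*q,36]);cv2.circle(w,tuple(int(x) for x in c),16,255,-1);v,u=np.nonzero(m&w);print(c,len(u));
    if len(u): b=pix2w(im,(u.mean(),v.mean()),34);print(b,np.arctan2(b[1]-q[1],b[0]-q[0]))
E
```

```text
time_s: 42.85
eef_pos: [550.3, -139.4, 122.5]
orientation: [2.677, 1.642, 0.004]
contact_force: [-0.9, 2.7, 5.7]
grip_width: 13.5
grasp_force: 40.0
torque [0.677 0.236 0.032] yaw 1.100090157546178
time_s: 43.1
eef_pos: [550.3, -139.4, 122.5]
orientation: [2.709, 1.588, 0.004]
contact_force: [-1.5, 3.5, 5.9]
grip_width: 13.8
grasp_force: 40.0
torque [0.678 0.212 0.109] yaw 1.060172548092818
time_s: 43.48
eef_pos: [550.4, -139.4, 122.5]
orientation: [2.732, 1.548, 0.004]
contact_force: [-1.1, 2.7, 4.9]
grip_width: 13.7
grasp_force: 40.0
torque [0.594 0.244 0.172] yaw 1.0307671335778736
[195.73005979 192.03227509] 41
[ 558.77108114 -116.79097541   34.        ] 1.2284548854473765
[295.06349533 225.0811194 ] 58
[631.13497442  95.83745028  34.        ] -0.38514749830311074
```

```bash
python3 -m crank '0 0 0 0 0 0 -0.09;0 0 0 0 0 0 -0.08;0 0 0 0 0 0 0;0 0 0 -0.003 0 0 0;0 0 0 -0.005 0 0 0;0 0 0 -0.01 0 0 0;0 0 0 0 0 0 0'; python3 st.py
python3 -m crank '0 0 0 -0.03 0 0 0;0 -0.02 0 0 0 0 0;0 -0.02 0 0 0 0 0;0 0 0 0 0 0 0;0 0 0 0 0 0 0'
cat > bar.py <<'E'
from h import *
s=state();im=snap('wrist');hsv=cv2.cvtColor(im['frame'],cv2.COLOR_RGB2HSV)
m=cv2.inRange(hsv,(6,150,60),(22,255,255));w=np.zeros_like(m);w[150:300,225:290]=255;m&=w
p=s['eef_pos'];M=R.from_rotvec(s['orientation']).as_matrix()
print('bar',[np.round(x,3) for x in rect(im,m>0,p[2]+7)],'tool yaw',np.arctan2(M[1,0],M[0,0]))
r=(cv2.inRange(hsv,(0,150,60),(5,255,255))|cv2.inRange(hsv,(174,150,60),(180,255,255)))
for q in ([550.5,-140],[607.3,105.5]):
    w=np.zeros_like(r);c=w2pix(im,[*q,36])
    if not(-20<c[0]<530 and -20<c[1]<400): continue
    cv2.circle(w,tuple(int(x) for x in c),48,255,-1);v,u=np.nonzero(r&w);print(c,len(u))
    if len(u)>20: b=pix2w(im,(u.mean(),v.mean()),34);print('red',b.round(1),np.arctan2(b[1]-q[1],b[0]-q[0]),[np.round(x,3) for x in rect(im,(r&w)>0,34)])
E
python3 bar.py
```

```text
time_s: 44.4
eef_pos: [549.8, -140.1, 141.1]
orientation: [2.591, 1.774, 0.002]
contact_force: [0.4, 0.7, -1.0]
grip_width: 13.7
grasp_force: 40.0
44.4 [ 549.8 -140.1  141.1] [2.591e+00 1.774e+00 2.000e-03] w 13.7 F [ 0.4  0.7 -1. ] 39.999818159267306 [-0.25  0.37  1.84 -0.    0.93  0.12]
torque [-0.061 -0.076 -0.012] yaw 1.2008847446427175
time_s: 45.02
eef_pos: [534.0, -177.3, 168.9]
orientation: [-2.592, -1.773, 0.001]
contact_force: [0.4, -0.5, -1.4]
grip_width: 13.8
grasp_force: 40.0
45.02 [ 534.  -177.3  168.9] [-2.592e+00 -1.773e+00  1.000e-03] w 13.8 F [ 0.4 -0.5 -1.4] 39.99980287626386 [-0.32  0.33  1.83  0.    0.99  0.05]
bar [array([ 535.178, -174.509], dtype=float32), np.float32(14.437), np.float32(62.99), np.float32(1.2)] tool yaw 1.1996036580690315
[258.08068367 152.23035179] 309
red [ 551.8 -120.1   34. ] 1.5053857342256767 [array([ 551.992, -116.667], dtype=float32), np.float32(11.301), np.float32(22.73), np.float32(1.478)]
```

```bash
python3 - <<'E'
from h import *
im=snap('wrist');f=im['frame'].astype(int)
hsv=cv2.cvtColor(im['frame'],cv2.COLOR_RGB2HSV)
for v in range(100,182,2):
    print(v,''.join('R' if (f[v,u,0]>f[v,u,1]+45 and f[v,u,0]>f[v,u,2]+45) else ' .:-=+*#%'[min(8,f[v,u].sum()//90)] for u in range(215,305)))
for y in (1.34,1.4,1.478): 
    print(y,[w2pix(im,[550.5+r*np.cos(y),-140+r*np.sin(y),34]).round(1) for r in (12,36)])
E
```

```text
100 ------====================++++++++++++++++++*+=-=================-------:-================
102 ------=================-===++++++++++++++++++==-=================----------=============++
104 ------=================-===+++++++++++++++++++===================--------:-==============+
106 -------================--==++++++++++++======----================--------:-===============
108 -------================--=======---------=======-=================-------:-=============++
110 -------=================--==================++++++**++++*+==++*+==---------==============+
112 --------====================================+*********************+-------:-============+*
114 --------====================================+*******************+=--------:-============+*
116 :-------=============================---====+********************+=------::-============+*
118 ---------=====================----RRRRRR-==+********************++=-:::...:--===========+*
120 ---------==================-RRRRRRRRRRRR-===+*******************++=-:.....::-============+
122 ---------==================-RRRRRRRRRRRRR-===+*****
[... 2248 characters left out ...]
::::---========++******************************************************
172 ************+============+****************************************************************
174 *************++===+++===+*****************************************************************
176 ******************************************************************************************
178 ******************************************************************************************
180 ******************************************************************************************
1.34 [array([256.3, 140.5]), array([252.9, 116. ])]
1.4 [array([255.6, 140.6]), array([250.8, 116.4])]
1.478 [array([254.7, 140.8]), array([248., 117.])]
```

```bash
python3 - <<'E'
from h import *
go([550.2,-139.7,141],1.48)
E
python3 -m crank '0 0 0 0 0 0 -0.14;0 0 0 0 0 0 -0.14;0 0 0 0 0 0 0;0 0 0 0 0 0 0'
python3 - <<'E'
from h import *
go([550.2,-139.7,141],1.48)
E
```

```text
yaw0 1.201 tilt 0.001 turn rz -0.279  shift x 38.4 y 12.4 z 28.2  q6 0.05
time_s: 45.62
eef_pos: [534.6, -176.7, 169.6]
orientation: [-2.322, -2.116, 0.0]
contact_force: [-0.6, 0.8, -1.0]
grip_width: 13.7
grasp_force: 40.0
yaw0 1.478 tilt 0.000 turn rz -0.002  shift x 38.2 y 12.1 z 28.6  q6 -0.23
```

```bash
python3 -m crank '0 0.0382 0.0122 0 0 0 0;0 0 0 0.02 0 0 0;0 0 0 0.01 0 0 0;0 0 0 0 0 0 0;0 0 0 0 0 0 0'
python3 bar.py
python3 -m crank '0 0 0 0.004 0 0 0;0 0 0 0.003 0 0 0;0 0 0 0.002 0 0 0;0 0 0 0 0 0 0'
python3 -m crank '0 0 0 0.002 0 0 0;0 0 0 0.002 0 0 0;0 0 0 0.002 0 0 0;0 0 0 0 0 0 0'
```

```text
time_s: 46.25
eef_pos: [550.3, -140.3, 140.1]
orientation: [2.32, 2.118, 0.0]
contact_force: [0.4, -0.2, -0.7]
grip_width: 13.6
grasp_force: 40.0
46.25 [ 550.3 -140.3  140.1] [2.32  2.118 0.   ] w 13.6 F [ 0.4 -0.2 -0.7] 39.99981025233865 [-0.25  0.37  1.84 -0.    0.93 -0.16]
bar [array([ 550.907, -137.098], dtype=float32), np.float32(14.602), np.float32(63.557), np.float32(1.485)] tool yaw 1.479869785802534
[256.09293838 198.63205528] 300
red [ 552.  -116.4   34. ] 1.5087745801613688 [array([ 552.132, -115.782], dtype=float32), np.float32(10.404), np.float32(22.819), np.float32(1.48)]
time_s: 46.8
eef_pos: [550.1, -139.9, 130.5]
orientation: [-2.319, -2.119, 0.0]
contact_force: [0.3, -0.3, -0.9]
grip_width: 13.7
grasp_force: 40.0
time_s: 47.3
eef_pos: [550.0, -139.7, 124.4]
orientation: [-2.319, -2.119, 0.0]
contact_force: [-0.3, 2.5, -1.9]
grip_width: 13.7
grasp_force: 40.0
```

```bash
python3 -m crank '0 0 0 0.0015 0 0 0;0 0 0 0.001 0 0 0;0 0 0 0 0 0 0'
python3 bar.py
python3 -m crank '0 0 0 0 0 0 0.1;0 0 0 0 0 0 0.1;0 0 0 0 0 0 0'
python3 bar.py|tail -3; python3 st.py|tail -1
python3 -m crank '0 0 0 0 0 0 0.1;0 0 0 0 0 0 0'
python3 bar.py|tail -3; python3 st.py|tail -1
```

```text
time_s: 47.68
eef_pos: [550.2, -139.9, 122.5]
orientation: [-2.319, -2.119, -0.0]
contact_force: [-1.9, 3.4, 4.0]
grip_width: 13.5
grasp_force: 40.0
47.67 [ 550.2 -139.9  122.5] [-2.319 -2.119 -0.   ] w 13.5 F [-1.9  3.4  4. ] 40.002161886077374 [-0.25  0.4   1.85  0.    0.89 -0.16]
bar [array([ 550.554, -136.884], dtype=float32), np.float32(14.714), np.float32(63.108), np.float32(1.494)] tool yaw 1.4807155984710565
[256.35826218 204.81096104] 340
red [ 552.3 -115.6   34. ] 1.495844884614739 [array([ 551.888, -115.726], dtype=float32), np.float32(11.434), np.float32(22.406), np.float32(1.487)]
time_s: 48.1
eef_pos: [550.4, -139.9, 122.5]
orientation: [2.518, 1.878, 0.001]
contact_force: [-0.2, 4.4, 5.5]
grip_width: 13.6
grasp_force: 40.0
bar [array([ 551.316, -137.004], dtype=float32), np.float32(14.746), np.float32(63.096), np.float32(1.295)] tool yaw 1.281418163481894
[256.12307022 204.79859278] 335
red [ 555.1 -116.3   34. ] 1.3789073634947617 [array([ 555.062, -116.468], dtype=float32), np.float32(11.026), np.float32(23.43), np.float32(1.343)]
torque [ 1.     0.303 -0.032] yaw 1.2828684403198907
time_s: 48.4
eef_pos: [550.4, -139.8, 122.5]
orientation: [2.609, 1.75, 0.001]
contact_force: [-1.0, 4.3, 6.4]
grip_width: 13.6
grasp_force: 40.0
bar [array([ 551.905, -136.818], dtype=float32), np.float32(14.595), np.float32(63.549), np.float32(1.188)] tool yaw 1.1819212755333592
[256.14664717 204.90807273] 336
red [ 555.2 -116.4   34. ] 1.3749872965118255 [array([ 555.205, -116.491], dtype=float32), np.float32(11.294), np.float32(23.497), np.float32(1.333)]
torque [1.122 0.306 0.009] yaw 1.1829600699877605
```

```bash
python3 -m crank '0 0 0 0 0 0 0.03;0 0 0 0 0 0 0'
python3 bar.py|tail -1; python3 st.py|tail -1
python3 -m crank '0 0 0 -0.003 0 0 0;0 0 0 -0.005 0 0 0;0 0 0 -0.01 0 0 0;0 0 0 0 0 0 0'; python3 bar.py
python3 -m crank '0 0 0 -0.03 0 0 0;0 -0.02 0 0 0 0 0;0 -0.02 0 0 0 0 0;0 0 0 0 0 0 0;0 0 0 0 0 0 0'
python3 bar.py
```

```text
time_s: 48.7
eef_pos: [550.4, -139.8, 122.5]
orientation: [-2.634, -1.712, -0.001]
contact_force: [-1.5, 4.9, 5.8]
grip_width: 13.3
grasp_force: 40.0
red [ 555.2 -116.4   34. ] 1.3719211148452601 [array([ 555.247, -116.532], dtype=float32), np.float32(11.777), np.float32(23.325), np.float32(1.358)]
torque [ 1.156  0.25  -0.011] yaw 1.1532464007810628
time_s: 49.25
eef_pos: [551.0, -140.6, 141.5]
orientation: [2.634, 1.709, 0.002]
contact_force: [0.7, 0.4, -1.8]
grip_width: 13.8
grasp_force: 40.0
49.25 [ 551.  -140.6  141.5] [2.634e+00 1.709e+00 2.000e-03] w 13.8 F [ 0.7  0.4 -1.8] 39.99972081743181 [-0.25  0.37  1.84 -0.    0.93  0.17]
bar [array([ 552.351, -137.62 ], dtype=float32), np.float32(14.791), np.float32(63.639), np.float32(1.164)] tool yaw 1.1512010266998076
[255.02723239 198.18101356] 296
red [ 555.1 -116.8   34. ] 1.3744446042115874 [array([ 555.157, -116.544], dtype=float32), np.float32(11.131), np.float32(23.233), np.float32(1.334)]
time_s: 49.92
eef_pos: [533.3, -176.8, 169.5]
orientation: [-2.636, -1.708, 0.001]
contact_force: [-0.8, 0.5, -1.0]
grip_width: 14.0
grasp_force: 40.0
49.92 [ 533.3 -176.8  169.5] [-2.636e+00 -1.708e+00  1.000e-03] w 14.0 F [-0.8  0.5 -1. ] 39.99979424290359 [-0.32  0.33  1.83  0.    0.99  0.1 ]
bar [array([ 534.603, -174.136], dtype=float32), np.float32(14.429), np.float32(62.985), np.float32(1.15)] tool yaw 1.1496574727732867
[256.8781573  152.20801837] 298
red [ 554.  -120.4   34. ] 1.3960119571612983 [array([ 554.681, -117.135], dtype=float32), np.float32(11.217), np.float32(22.522), np.float32(1.345)]
```

```bash
python3 -m crank '0 0 0 0 0 0 -0.14;0 0 0 0 0 0 -0.14;0 0 0 0 0 0 -0.14;0 0 0 0 0 0 -0.14;0 0.0448 0.0225 0 0 0 0;0 0.0448 0.0225 0 0 0 0;0 0.0448 0.0225 0 0 0 0;0 0.0448 0.0225 0 0 0 0;0 0.0448 0.0225 0 0 0 0;0 0 0 0 0 0 0;0 0 0 0 0 0 0'
python3 bar.py; python3 sock.py w13.png socket_left '[607.4,105.3]'
```

```text
time_s: 51.35
eef_pos: [613.5, 61.1, 169.7]
orientation: [-2.059, -2.372, 0.001]
contact_force: [-0.2, -0.1, -1.4]
grip_width: 13.4
grasp_force: 40.0
51.35 [613.5  61.1 169.7] [-2.059e+00 -2.372e+00  1.000e-03] w 13.4 F [-0.2 -0.1 -1.4] 39.999673990532756 [ 0.1   0.41  1.71 -0.    1.03 -0.04]
bar [array([613.203,  64.108], dtype=float32), np.float32(14.695), np.float32(63.068), np.float32(1.725)] tool yaw 1.7119946439959322
[182.82266744 339.17942675] 0
[256.28461276 148.03216343] 317
red [623.9  98.2  34. ] -0.41652230037793336 [array([628.246,  96.361], dtype=float32), np.float32(12.942), np.float32(21.171), np.float32(2.77)]
51.4 [613.5  60.5 169.8] [-2.060e+00 -2.371e+00  1.000e-03] w 13.4 F [ 0.2  0.1 -0.6] 39.999751383438706 [ 0.1   0.41  1.71 -0.    1.03 -0.04]
bar top px->crop [240. 468.]
key tip crop [240. 343.]
wrist socket_left [608.3 105.5  45.6] 0.82
wrist socket_left [387.8 -28.4  -0.5] 0.33
pred crop [241. 212.]
red n 310 crop mean 276.9599999999999 231.9096774193548
red yaw from socket -0.427839843846203
[array([628.452,  95.981], dtype=float32), np.float32(12.743), np.float32(21.323), np.float32(2.764)]
red yaw from socket -0.3968918698009077
[array([627.928,  96.818], dtype=float32), np.float32(12.481), np.float32(20.884), np.float32(2.764)]
```

View pics/w13.png

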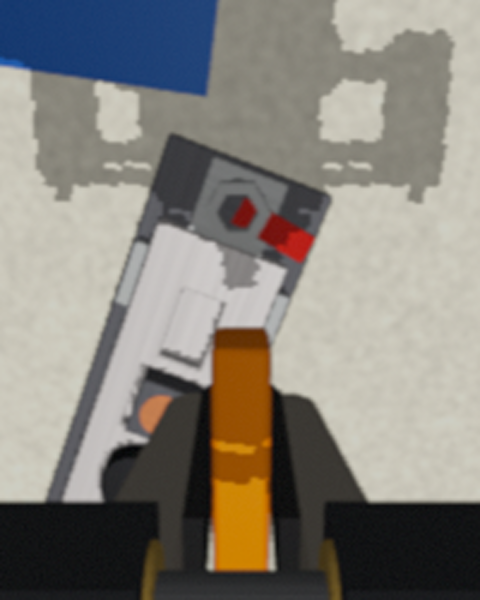

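The crop shows the left socket's mouth at (238,211), about 1 mm left of where I predicted. The red tongue is at (287,238), near open, and the coil is in its pocket.

```bash
python3 - <<'E'
from h import *
go([606.6,105.0,140],1.715)
E
```

```text
yaw0 1.710 tilt 0.001 turn rz -0.005  shift x 45.6 y -0.4 z 30.0  q6 -0.04
```

```bash
python3 -m crank '0 0.045 -0.0005 0 0 0 -0.005;0 0 0 0.02 0 0 0;0 0 0 0.009 0 0 0;0 0 0 0 0 0 0;0 0 0 0 0 0 0'
python3 -m crank '0 0 0 0.005 0 0 0;0 0 0 0.002 0 0 0;0 0 0 0.002 0 0 0;0 0 0 0 0 0 0'
python3 st.py
```

```text
time_s: 52.12
eef_pos: [607.6, 104.9, 141.7]
orientation: [2.056, 2.375, 0.001]
contact_force: [-0.1, -0.5, -0.5]
grip_width: 13.4
grasp_force: 40.0
time_s: 52.62
eef_pos: [607.0, 105.6, 132.0]
orientation: [-2.054, -2.376, 0.001]
contact_force: [-1.4, 0.4, -1.4]
grip_width: 13.4
grasp_force: 40.0
52.62 [607.  105.6 132. ] [-2.054e+00 -2.376e+00  1.000e-03] w 13.4 F [-1.4  0.4 -1.4] 39.9999703746289 [0.17 0.45 1.74 0.   0.96 0.02]
torque [ 0.053  0.158 -0.019] yaw 1.715821331582035
```

```bash
python3 -m crank '0 0 0 0.002 0 0 0;0 0 0 0.002 0 0 0;0 0 0 0 0 0 0'
python3 -m crank '0 0 0 0.002 0 0 0;0 0 0 0.002 0 0 0;0 0 0 0 0 0 0'
python3 -m crank '0 0 0 0.001 0 0 0;0 0 0 0 0 0 0'
python3 -m crank '0 0 0 0.0008 0 0 0;0 0 0 0 0 0 0'
python3 st.py
```

```text
time_s: 53.0
eef_pos: [607.1, 106.0, 128.9]
orientation: [-2.054, -2.376, -0.001]
contact_force: [-5.3, 1.3, 8.4]
grip_width: 13.2
grasp_force: 40.0
time_s: 53.38
eef_pos: [606.4, 105.9, 123.8]
orientation: [-2.054, -2.375, 0.001]
contact_force: [-3.7, 3.4, -0.0]
grip_width: 13.7
grasp_force: 40.0
time_s: 53.62
eef_pos: [606.4, 106.0, 123.0]
orientation: [-2.054, -2.375, 0.001]
contact_force: [-3.7, 4.1, 2.7]
grip_width: 13.6
grasp_force: 40.0
time_s: 53.88
eef_pos: [606.5, 106.0, 122.6]
orientation: [-2.054, -2.375, 0.001]
contact_force: [-6.8, 3.5, 5.6]
grip_width: 13.7
grasp_force: 40.0
53.88 [606.5 106.  122.6] [-2.054e+00 -2.375e+00  1.000e-03] w 13.7 F [-6.8  3.5  5.6] 40.00533706206852 [0.17 0.46 1.74 0.   0.94 0.02]
torque [0.844 1.281 0.042] yaw 1.7155577797060884
```

```bash
python3 -m crank '0 0 -0.0006 0.0005 0 0 0;0 0 0 0 0 0 0;0 0 0 0 0 0 0.1;0 0 0 0 0 0 0.1;0 0 0 0 0 0 0.1;0 0 0 0 0 0 0.1;0 0 0 0 0 0 0.1;0 0 0 0 0 0 0'; python3 st.py
python3 -m crank '0 0 0 0 0 0 0.1;0 0 0 0 0 0 0.1;0 0 0 0 0 0 0.1;0 0 0 0 0 0 0.1;0 0 0 0 0 0 0'; python3 st.py|tail -1; python3 bar.py|tail -2
```

```text
time_s: 54.88
eef_pos: [606.8, 105.9, 122.6]
orientation: [-2.58, -1.792, -0.001]
contact_force: [-4.1, 2.8, 6.1]
grip_width: 13.8
grasp_force: 40.0
54.88 [606.8 105.9 122.6] [-2.580e+00 -1.792e+00 -1.000e-03] w 13.8 F [-4.1  2.8  6.1] 40.006816941458965 [0.17 0.46 1.74 0.   0.94 0.53]
torque [ 0.736  0.936 -0.003] yaw 1.2142457103111366
time_s: 55.5
eef_pos: [607.1, 105.7, 122.6]
orientation: [2.885, 1.244, 0.002]
contact_force: [-2.8, 1.9, 5.7]
grip_width: 14.0
grasp_force: 40.0
torque [ 0.603  0.617 -0.013] yaw 0.814393852620575
[256.25415928 204.88747056] 265
red [615.1  82.8  34. ] -1.2409539601185935 [array([614.42 ,  83.577], dtype=float32), np.float32(12.711), np.float32(20.966), np.float32(1.906)]
```

```bash
python3 -m crank '0 0 0 0 0 0 0.1;0 0 0 0 0 0 0.1;0 0 0 0 0 0 0.1;0 0 0 0 0 0 0.1;0 0 0 0 0 0 0.1;0 0 0 0 0 0 0'; python3 st.py|tail -1; python3 bar.py|tail -2
python3 -m crank '0 0 0 0 0 0 0.06;0 0 0 0 0 0 0'; python3 st.py|tail -1; python3 bar.py|tail -2
python3 -m crank '0 0 0 0 0 0 0.05;0 0 0 0 0 0 0'; python3 st.py|tail -1; python3 bar.py|tail -2
```

```text
time_s: 56.3
eef_pos: [607.4, 105.5, 122.6]
orientation: [3.102, 0.495, 0.003]
contact_force: [-2.7, 1.0, 5.0]
grip_width: 13.3
grasp_force: 40.0
torque [0.202 0.399 0.018] yaw 0.3165785349545322
[255.87084084 204.88489172] 257
red [604.2  81.2  34. ] -1.6968629615203432 [array([604.156,  81.876], dtype=float32), np.float32(11.858), np.float32(20.91), np.float32(1.435)]
time_s: 56.6
eef_pos: [607.4, 105.3, 122.6]
orientation: [3.115, 0.404, 0.003]
contact_force: [-1.8, 1.3, 5.3]
grip_width: 13.1
grasp_force: 40.0
torque [0.133 0.372 0.033] yaw 0.2577639705580431
[255.81969388 204.9000278 ] 264
red [602.9  81.4  34. ] -1.7513409948456122 [array([602.818,  82.009], dtype=float32), np.float32(11.993), np.float32(20.958), np.float32(1.381)]
time_s: 56.9
eef_pos: [607.4, 105.3, 122.5]
orientation: [3.124, 0.326, 0.003]
contact_force: [-2.3, -0.2, 5.3]
grip_width: 13.6
grasp_force: 40.0
torque [ 0.084  0.436 -0.026] yaw 0.20787708588837908
[255.76825297 204.90288927] 264
red [601.7  81.5  34. ] -1.7998207429590272 [array([601.612,  81.997], dtype=float32), np.float32(11.993), np.float32(21.41), np.float32(1.331)]
```

```bash
python3 -m crank '0 0 0 0 0 0 0.05;0 0 0 0 0 0 0'; python3 st.py|tail -1; python3 bar.py|tail -1
python3 -m crank '0 0 0 0 0 0 0.03;0 0 0 0 0 0 0'; python3 st.py|tail -1; python3 bar.py|tail -1
```

```text
time_s: 57.2
eef_pos: [607.4, 105.4, 122.5]
orientation: [3.132, 0.248, 0.003]
contact_force: [-1.1, 0.8, 5.1]
grip_width: 13.9
grasp_force: 40.0
torque [0.092 0.368 0.011] yaw 0.15789462929932954
red [601.4  81.7  34. ] -1.812864021364151 [array([601.351,  82.269], dtype=float32), np.float32(11.914), np.float32(20.583), np.float32(1.334)]
time_s: 57.5
eef_pos: [607.4, 105.4, 122.5]
orientation: [3.135, 0.201, 0.003]
contact_force: [-1.8, 0.4, 6.7]
grip_width: 13.7
grasp_force: 40.0
torque [ 0.197  0.351 -0.001] yaw 0.12824534009166755
red [601.5  81.8  34. ] -1.8107330065993177 [array([601.518,  82.252], dtype=float32), np.float32(11.893), np.float32(20.833), np.float32(1.346)]
```

```bash
python3 -m crank '0 0 0 -0.003 0 0 0;0 0 0 -0.005 0 0 0;0 0 0 -0.01 0 0 0;0 0 0 0 0 0 0'; python3 bar.py|tail -1
python3 -m crank '0 0 0 -0.03 0 0 0;0 0 0 -0.035 0 0 0;0 0 0 0 0 0 0'; python3 bar.py
python3 - <<'E'
from h import *
go([481.3,-316.5,206],-0.19)
E
```

```text
time_s: 58.05
eef_pos: [607.3, 105.5, 141.0]
orientation: [-3.135, -0.198, -0.003]
contact_force: [0.3, -0.6, -1.5]
grip_width: 13.7
grasp_force: 40.0
red [601.4  81.6  34. ] -1.8122037814774417 [array([601.522,  82.132], dtype=float32), np.float32(11.772), np.float32(21.101), np.float32(1.361)]
time_s: 58.48
eef_pos: [608.2, 105.6, 207.5]
orientation: [-3.135, -0.198, -0.008]
contact_force: [0.2, 0.7, -1.1]
grip_width: 13.9
grasp_force: 40.0
58.48 [608.2 105.6 207.5] [-3.135 -0.198 -0.008] w 13.9 F [ 0.2  0.7 -1.1] 39.9997971765697 [ 0.17  0.36  1.68 -0.    1.09  1.61]
bar [array([611.608, 106.081], dtype=float32), np.float32(14.603), np.float32(62.157), np.float32(0.127)] tool yaw 0.12585561604868242
[442.56163875 251.11076991] 164
red [ 556.4 -115.    34. ] 1.3397877347433327 [array([ 556.224, -114.468], dtype=float32), np.float32(11.965), np.float32(24.997), np.float32(1.368)]
[256.12689334 184.05408305] 187
red [601.8  86.   34. ] -1.8457019846566705 [array([601.095,  81.757], dtype=float32), np.float32(11.211), np.float32(20.078), np.float32(1.341)]
yaw0 0.126 tilt 0.002 turn rz 0.316  shift x -43.9 y 438.2 z -0.3  q6 1.61
```

```bash
python3 -m crank '0 -0.0196 0.0448 0 0 0 0;0 -0.0196 0.0448 0 0 0 0;0 -0.0196 0.0448 0 0 0 0;0 -0.0196 0.0448 0 0 0 0;0 -0.0196 0.0448 0 0 0 0;0 -0.0196 0.0448 0 0 0 0;0 -0.0196 0.0448 0 0 0 0;0 -0.0196 0.0448 0 0 0 0;0 -0.0196 0.0448 0 0 0 0;0 0 0 0 0 0 0;0 0 0 0 0 0 0;0 0 0 0 0 0 0'
python3 - <<'E'
from h import *
go([484.3,-316.6,102.5]);im=snap('wrist');tips('wrist',['holder_mouth','holder'])
E
```

```text
time_s: 60.02
eef_pos: [482.3, -315.4, 204.3]
orientation: [-3.134, -0.199, 0.001]
contact_force: [0.2, -0.2, -0.4]
grip_width: 13.9
grasp_force: 40.0
yaw0 0.127 tilt 0.001 turn rz -0.000  shift x 1.8 y 1.4 z 101.8  q6 0.86
wrist holder_mouth [ 480.  -316.3   74.2] 0.57
wrist holder [ 4.808e+02 -3.204e+02 -3.000e-01] 0.92
wrist holder [ 550.5 -143.5   40.8] 0.7
```

```bash
python3 -m crank '0 0.001 0.0014 0.02 0 0 0;0 0 0 0.01 0 0 0;0 0 0 0 0 0 0;0 0 0 0.005 0 0 0;0 0 0 0.005 0 0 0;0 0 0 0.005 0 0 0;0 0 0 0 0 0 0'; python3 st.py
python3 -m crank '0 0 0 0.005 0 0 0;0 0 0 0.005 0 0 0;0 0 0 0.005 0 0 0;0 0 0 0 0 0 0'; python3 st.py|head -1
```

```text
time_s: 61.05
eef_pos: [483.1, -317.9, 159.5]
orientation: [-3.135, -0.197, 0.001]
contact_force: [0.2, 0.2, -1.0]
grip_width: 13.8
grasp_force: 40.0
61.05 [ 483.1 -317.9  159.5] [-3.135e+00 -1.970e-01  1.000e-03] w 13.8 F [ 0.2  0.2 -1. ] 39.99980002641678 [-0.58  0.36  1.8  -0.    0.98  0.86]
torque [-0.01   0.006  0.018] yaw 0.12576010244578198
time_s: 61.55
eef_pos: [483.1, -317.8, 144.3]
orientation: [-3.135, -0.197, 0.001]
contact_force: [0.3, -0.3, -1.0]
grip_width: 13.5
grasp_force: 40.0
61.55 [ 483.1 -317.8  144.3] [-3.135e+00 -1.970e-01  1.000e-03] w 13.5 F [ 0.3 -0.3 -1. ] 39.99974263831973 [-0.58  0.38  1.81 -0.    0.95  0.86]
```

```bash
python3 -m crank '0 0 -0.0006 0.01 0 0 0;0 0 0 0.01 0 0 0;0 0 0 0.01 0 0 0;0 0 0 0.008 0 0 0;0 0 0 0 0 0 0'
python3 -m crank '0 0 0 0.003 0 0 0;0 0 0 0.0013 0 0 0;0 0 0 0 0 0 0'; python3 st.py
```

```text
time_s: 62.18
eef_pos: [482.9, -317.1, 106.0]
orientation: [-3.135, -0.197, 0.002]
contact_force: [-0.3, -0.7, -1.1]
grip_width: 14.0
grasp_force: 40.0
time_s: 62.55
eef_pos: [483.4, -317.4, 102.7]
orientation: [3.135, 0.197, 0.0]
contact_force: [-0.6, -0.1, -0.9]
grip_width: 13.6
grasp_force: 40.0
62.55 [ 483.4 -317.4  102.7] [3.135 0.197 0.   ] w 13.6 F [-0.6 -0.1 -0.9] 39.99974772334099 [-0.58  0.44  1.84  0.    0.86  0.86]
torque [ 0.011 -0.005 -0.003] yaw 0.12579926620710347
```

```bash
python3 -m crank '0 0 0 0.0008 0 0 0;0 0 0 0 0 0 0'
python3 -m crank '0 0 0 0.0004 0 0 0;0 0 0 0 0 0 0'; python3 st.py
```

```text
time_s: 62.8
eef_pos: [483.3, -317.4, 101.8]
orientation: [3.135, 0.197, 0.0]
contact_force: [-0.1, 0.8, -1.3]
grip_width: 13.8
grasp_force: 40.0
time_s: 63.05
eef_pos: [483.4, -317.4, 101.7]
orientation: [3.135, 0.197, 0.0]
contact_force: [-1.1, 1.3, 4.6]
grip_width: 14.0
grasp_force: 40.0
63.05 [ 483.4 -317.4  101.7] [3.135 0.197 0.   ] w 14.0 F [-1.1  1.3  4.6] 40.001114923506975 [-0.58  0.44  1.84  0.    0.86  0.86]
torque [ 0.204  0.257 -0.029] yaw 0.12581531592238354
```

Contact at exactly the parked height, so I release gently, rise, and check the key, clamps and modules.

```bash
python3 -m crank '30 0 0 0 0 0 0;40 0 0 0 0 0 0;50 0 0 0 0 0 0;50 0 0 0 0 0 0;50 0 0 -0.01 0 0 0;50 0 0 -0.03 0 0 0;50 0 0 -0.04 0 0 0;50 0 0 -0.05 0 0 0;50 -0.05 0 -0.02 0 0 0;50 0 0 0 0 0 0;50 0 0 0 0 0 0'
python3 - <<'E'
from h import *
s=state();im=snap('wrist');hsv=cv2.cvtColor(im['frame'],cv2.COLOR_RGB2HSV)
m=cv2.inRange(hsv,(5,150,90),(22,255,255));c=w2pix(im,[482,-317,109]);w=np.zeros_like(m);cv2.circle(w,tuple(int(x) for x in c),55,255,-1)
print('bar',[np.round(x,3) for x in rect(im,(m&w)>0,109)])
N=['relay','buzzer','coil','hexkey']
tips('wrist',N)
for cam in ('scene','side'):
    im=snap(cam);tips(cam,N+['multimeter','cleaner','screwdriver'])
E
```

```text
time_s: 64.42
eef_pos: [434.0, -323.8, 251.9]
orientation: [3.135, 0.196, 0.002]
contact_force: [-0.4, -0.1, -0.5]
grip_width: 45.7
grasp_force: 0.0
64.42 [ 434.  -323.8  251.9] [3.135e+00 1.960e-01 2.000e-03] w 45.7 F [-0.4 -0.1 -0.5] 0.0 [-0.64  0.2   1.79  0.    1.14  0.8 ]
bar [array([ 481.819, -317.766], dtype=float32), np.float32(14.605), np.float32(61.588), np.float32(0.119)]
wrist relay [567.1 -79.9  19. ] 0.9
wrist relay [576.2 -18.4   7.7] 0.46
wrist buzzer [565.  -78.   17.2] 0.54
wrist coil [586.2  10.4  16.6] 0.49
wrist hexkey [ 481.3 -318.1    9.8] 0.84
scene relay [565.7 -74.1  16.9] 0.46
scene buzzer [572.  -30.7  14.5] 0.74
scene coil [585.7  11.7  15.1] 0.73
scene multimeter [724.9 318.3  -2.7] 0.95
scene multimeter [590.3  44.8  13.4] 0.48
scene cleaner [ 707.5 -303.1    3.2] 0.75
scene screwdriver [385.1 -28.5  -3.6] 0.76
side relay [563.  -76.1  18.8] 0.49
side buzzer [571.9 -33.3  18.9] 0.58
side coil [585.9   4.7  17.4] 0.5
side coil [ 479.5 -315.8   74.4] 0.41
side multimeter [ 7.245e+02  3.204e+02 -7.000e-01] 0.68
side multimeter [565.1 -75.6  15.9] 0.45
side cleaner [ 7.043e+02 -3.038e+02 -6.000e-01] 0.55
side cleaner [577.4 -17.9  -1.9] 0.37
side screwdriver [ 3.898e+02 -2.620e+01 -2.000e-01] 0.83
```

```bash
python3 - <<'E'
from h import *
print(ctrl.job_done())
E
```

```text
the job is handed in; nothing more can be done
None
```

The job is handed in: the relay, buzzer and coil (no film capacitor was on the mat) are down in their pockets, both clamps measure closed, the key is back upright in its holder, and the multimeter, bottle and screwdriver are where they started; the right clamp swung back about 0.14 rad when I first backed the key off, so I re-seated the key and closed it again.

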